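Clip the centring driver's ring into the snap hook of the tool keeper

TASK

Put the centring driver away on the tool keeper: pick it up from the desk and, holding it level, push its steel ring in through the sprung gate of the snap hook until the gate snaps shut behind it; only then let go, so that the driver hangs from the closed hook by its ring. Be gentle: feel for the hook's nose and press no harder than the gate needs, so that the driver is not forced or knocked askew in the grip. Leave the other things on the desk where they are.

Things in the scene. Friction and masses are not known exactly. Their poses are not given: they have to be found in the camera images.
- hook_stand: Tool keeper, fixed: base plate 84 x 74 x 14 mm, 12 mm post to 244 mm above the desk, and on it a clamped head (collar 26 mm across) with a steel snap hook that lies in this frame's plane y = 0, its mouth looking to -x, roughly to the robot. Origin: on the desk on the post's axis, z up. The head does not slide. More than 10 N on it from the held driver or the robot is too much.
- hook_mouth (a point): Point on the keeper in the gate's plane, x = -43 mm, y = 0, 175 mm above the desk; axes as the keeper's, +x leads into the hook. HEIGHT OF HOOK NOT MEASURED: the head was clamped by hand, so the top of the nose is anywhere from 15 mm below to 15 mm above this point (which does not follow it); feel for it. The wire gate's outer face is 0.5 mm in front of this point.
- hook_nose (a point): Point on the keeper 8 mm in front of hook_mouth (keeper x = -51 mm), same nominal height (real height unmeasured, see hook_mouth), same axes: in x and y the middle of the nose's flat top, 14 mm long (x) and 10 mm wide, just in front of the gate. Blunt upright front face, 16 mm tall. Behind it the eye's floor is 9 mm lower than the nose. Gate hinge 30 mm, upper arm's top 36 mm above the nose.
- hook_eye (a point): Point on the keeper 16 mm behind hook_mouth (keeper x = -27 mm), same nominal height and axes: in the eye, which is 30 mm deep from the gate to the collar. A 5 mm wire pushed in along +x just over the nose opens the gate at 1 to 3 N; the gate slips past and snaps shut when the wire's centre is about 23 mm behind the gate's plane. More than 4 mm over the nose it meets the collar before that.
- gate (a joint): Angle of the hook's sprung gate, rad: 0 shut, grows as its lower end is pushed inward, up to 1.25; the spring always shuts it. It is a wire loop 14 mm wide, hinged at its top.
- handle_centre (a point): Centre of the loose centring driver's grey handle, a block 50 (x) x 24 (y) x 20 (z) mm lying flat on the desk (whole driver about 60 g). +x points to its steel ring, z up as it lies. The ring lies in the plane z = 0 of this frame, centre at x = 50.5 mm, wire 5 mm thick, 42 mm inside, 52 mm outside, rigid with the handle. At the other end a 5 mm blade reaches x = -46 mm.
- ring_tip (a point): On the driver: the middle of the ring's wire at the point farthest from the handle, at x = 74 mm in the frame of handle_centre; same axes.
- vial_0: Bystander, small capped vial, 22 x 22 x 52 mm; origin at the centre of its underside.
- vial_1: Bystander, small capped vial, 22 x 22 x 52 mm; origin at the centre of its underside.
- petri_0: Bystander, petri dish 58 x 58 x 16 mm; origin at the centre of its underside.
- coverslip_box: Bystander, small square box 29 x 29 x 17 mm; origin at the centre of its underside.
- tally_counter: Bystander, round hand counter 54 x 62 x 33 mm; origin about the centre of its underside.
- lens_blower: Bystander, rubber bulb with a nozzle, 49 x 49 x 120 mm; origin at the centre of its underside.

How it is judged:
By the outcome, as a careful person would: the job done as asked, in the order asked, and still so for the second after the job is handed in, with the robot touching nothing.
It also fails if it takes over 58 s, if anything falls off the work surface, if the arm or the gripper's body presses on something with over 40 N, if the wrist force passes 120 N, or if a joint passes its speed limit or range.

ROBOT

A 6-joint arm with a two-finger parallel gripper is mounted at the origin on a cart in front of the work surface, level with it; the furniture and walls round the work are solid. World frame = base frame: x ahead of the robot, y to its left, z up, the work surface at z = 0. Lengths are in m, angles in rad, forces in N, time in s.
With the tool pointing down it reaches from about 0.4 to 0.825 m from the base axis. Payload 7 kg.
Tool frame: the origin (TCP) lies on the centre line of the jaws, within the pads' length; the fingertips stand 25 mm ahead of it and the grasp point (between the pads) lies 6 mm ahead of it; z points along the fingers, y is the direction in which the jaws open and shut (so a half turn about z gives the same grasp; the last joint's range is limited). The gripper opens to 88 mm and grips with 3 to 60 N. Pads are 19 mm wide; open, the fingers measure 130 mm over their backs; the gripper's body (78 mm by 193 mm) begins 47 mm behind the grasp point.
Start: joints at [1.052, 0.359, 0.012, 0, -1.224, -0.288], TCP at [0.487, 0.467, 0.214] pointing down, gripper open.
Joint ranges: [-3.07, 3.07], [-1.43, 2.12], [-1.02, 1.25], [-3.03, 1.67], [-3.05, -0], [-3.03, 3.03]. Speed limits (rad/s): [2.39, 2.39, 3.01, 3.14, 3.14, 3.14].

INTERFACE

Orientations are given as [roll, pitch, yaw] about the fixed x, y, z axes, in that order (R = Rz(yaw) Ry(pitch) Rx(roll)).
In Python, from station import * gives the robot as it stands. The module is installed in compiled form; this text tells all that it offers.
- The arm moves only by the tool step_arm, never from a script. Its argument "commands" is text: rows parted by semicolons, each of 6 numbers parted by spaces: the shift along the tool's x, y, z in mm, then the turn, a rotation vector about the tool's x, y, z in rad. A call has 1 to 8 rows; each row shifts and turns the commanded pose from where the row before left it, along the tool's axes as they then stand; what a row does not reach is not made up. A row lasts 1/8 s, in which the tool goes at most 62.5 mm and 10.7 degrees, less where a joint would pass 70% of its speed; a pose out of reach is approached as far as the arm can. A call is refused whole if a number of a shift passes 62.5 or a number of a turn 0.188, either way. A call with a gripper value outside its range is refused whole. "jaw" is the finger opening in mm, from 0 to 87.6, set as the call begins (left out, the last holds). The fingers move at their own pace and stop on an object; "grip_force" is the grip in N (left out, the last holds). Time passes only in rows, so rows that do not move let the fingers close. It gives the time, the measured TCP pose, the force and the opening at its end, in the units of the state.
- get_state(): the state, without advancing time (a new reading comes with each control period).
- grab_frame(name): name is "scene" or "side" or "wrist"; returns a dict with "frame" (400x640x3 uint8, red, green, blue), "fovy" (degrees; the focal length in pixels is half the picture's height over the tangent of half this angle, whatever the lens; pixels are square), "cx", "cy" (the principal point, pixels), "k1" (the pictures are not rectified: a ray, as slopes to the right and down, at radius r is drawn at 1 + k1 r^2 times it, then the intrinsics apply), "rvec" (rotation vector, rad) and "tvec" (3), from world to camera coordinates, as OpenCV has them; the wrist camera has in their place "tool_from_camera" (4x4, takes a point from camera to tool coordinates, whose origin is the TCP and whose axes are the flange's). Camera axes: x right, y down, z forward; pixel columns grow to the right and rows downward; lengths in m; the calibration is good to about 2 mm. A picture is of the moment at which its call begins: read the wrist's pose just before it. There is no depth.
- job_done(): hands the job in, once; it reports no verdict.
Trained networks look in a picture, given as the dict that the camera call returned (one of the last four; its "shot" number tells which), for a name from the list of things; names that differ only in an ending like _2 or _b are one class to them, and where a whole thing is asked for, a point or a joint stands for the part that bears it (a point fixed in the world has none). Each returns a list of dicts, best first, with "conf" (0 to 1); they miss things now and then, are a little off and sometimes report something else, mostly with a low value. They report only what shows in the picture. A call takes as long as a camera call.
- recognise(picture, name): "pixel" ([column, row] in pixels, amid what is visible of it).
The state is a dict: "t": time; "q": joint angles; "qd": joint speeds; "joint_efforts": joint torques, N m; "eef_pos": TCP position; "ee_rot": TCP orientation; "force": force on the tool from outside, world axes, zero at the start; "moment": the same for the moment, N m; "width": finger opening in m.
Only numpy, scipy, OpenCV 4.12 (cv2) and the standard library are available. Lean on these libraries where they do the work, as an engineer would, in place of code of your own. Each camera call takes 0.05 s, during which the arm holds its last target.

## Working session

There is one attempt and no reset: what is moved stays moved. The work goes in short steps, Python scripts to look and compute and a tool call to move; the robot and the scene stay as the last step left them, time stands still between calls to the robot, and variables do not carry over. Pictures are saved under pics/ and viewed, and the job is handed in when it is done.

Besides the shell and the picture viewer there is one more tool, called as name(argument=value, ...) on one line, values as JSON. step_arm: Moves the arm, as the interface text tells. Its arguments: {"type":"object","properties":{"commands":{"type":"string"},"jaw":{"type":"number"},"grip_force":{"type":"number"}},"required":["commands"]}

```bash
mkdir -p pics; cat > h.py <<'E'
from station import *
import numpy as np, cv2
from scipy.spatial.transform import Rotation as Ro
def K(p):
    f=p["frame"].shape[0]/2/np.tan(np.radians(p["fovy"])/2)
    return np.array([[f,0,p["cx"]],[0,f,p["cy"]],[0,0,1.]])
def pose(p,st=None):
    if "rvec" in p:
        R=cv2.Rodrigues(np.array(p["rvec"],float))[0];return R,np.array(p["tvec"],float).reshape(3)
    T=np.eye(4);T[:3,:3]=Ro.from_euler('xyz',st["ee_rot"]).as_matrix();T[:3,3]=st["eef_pos"]
    W=np.linalg.inv(T@np.array(p["tool_from_camera"]));return W[:3,:3],W[:3,3]
def ray(p,px,st=None):
    R,t=pose(p,st);d=np.array([p["k1"],0,0,0,0.])
    u=cv2.undistortPoints(np.array([[px]],float),K(p),d)[0,0]
    return -R.T@t, R.T@np.array([u[0],u[1],1])
def atz(p,px,z,st=None):
    o,d=ray(p,px,st);return o+d*(z-o[2])/d[2]
def proj(p,X,st=None):
    R,t=pose(p,st)
    return cv2.projectPoints(np.array(X,float).reshape(-1,3),cv2.Rodrigues(R)[0],t,K(p),np.array([p["k1"],0,0,0,0.]))[0].reshape(-1,2)
def tri(rs):
    A=0;b=0
    for o,d in rs:
        d=d/np.linalg.norm(d);P=np.eye(3)-np.outer(d,d);A=A+P;b=b+P@o
    return np.linalg.solve(A,b)
def save(p,n): cv2.imwrite("pics/"+n,p["frame"][:,:,::-1])
E
python3 - <<'E'
from h import *
s=get_state();print({k:np.round(v,3) for k,v in s.items()})
for n in("scene","side","wrist"):
    p=grab_frame(n);save(p,n+"0.png");print(n,p["fovy"],p["k1"],p["cx"],p["cy"])
    if n!="wrist": R,t=pose(p);print(-R.T@t)
    for o in("hook_stand","handle_centre","ring_tip","gate","hook_nose"):
        try:print(o,[(np.round(x["pixel"]),round(x["conf"],2)) for x in recognise(p,o)[:3]])
        except Exception as e: print(o,e)
E
```

```text
{'t': np.float64(0.0), 'q': array([ 1.052,  0.359,  0.011, -0.   , -1.224, -0.288]), 'qd': array([-0.001,  0.   , -0.   ,  0.   , -0.001, -0.001]), 'joint_efforts': array([ 1.0000e-03, -5.8271e+01,  2.9306e+01,  6.9970e+00,  7.0000e-03,
       -0.0000e+00]), 'eef_pos': array([0.487, 0.467, 0.213]), 'ee_rot': array([ 3.14 , -0.   , -0.807]), 'force': array([-0.419,  0.311, -0.115]), 'moment': array([-0.011, -0.062, -0.001]), 'width': np.float64(0.088)}
scene 45.11974590905671 0.048716991639174555 323.7825621055078 193.75430021909185
[0.1356474  0.9680811  0.62633992]
hook_stand [(array([346., 151.]), 0.73)]
handle_centre [(array([371., 245.]), 0.55), (array([345., 160.]), 0.44)]
ring_tip [(array([365., 244.]), 0.94)]
gate []
hook_nose [(array([344., 158.]), 0.62)]
side 54.18957050350289 -0.06282289144572972 316.7139917358212 198.1935970798459
[1.08416884 0.10128737 0.98015971]
hook_stand [(array([234., 242.]), 0.84)]
handle_centre [(array([327., 201.]), 0.71), (array([234., 244.]), 0.67)]
ring_tip [(array([320., 197.]), 0.75)]
gate []
hook_nose [(array([232., 240.]), 0.79), (array([301., 269.]), 0.18)]
wrist 65.81037548595307 -0.0186753097344835 318.52644819902963 201.76355842183517
hook_stand []
handle_centre []
ring_tip []
gate []
hook_nose []
```

View pics/scene0.png

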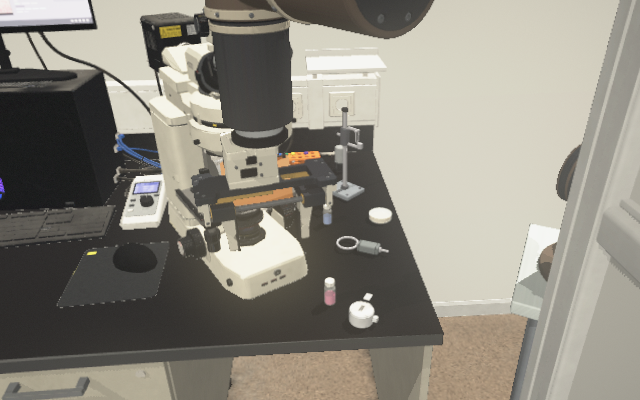

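View pics/side0.png

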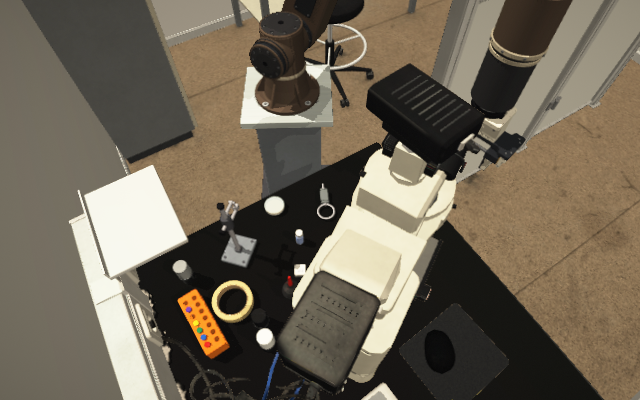

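View pics/wrist0.png

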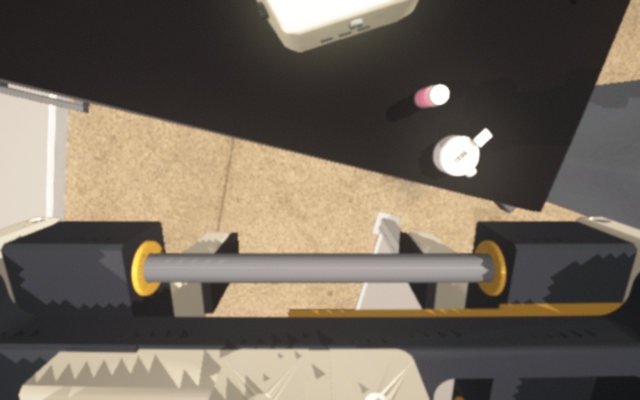

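```bash
python3 - <<'E'
import cv2
a=cv2.imread('pics/scene0.png');b=cv2.imread('pics/side0.png')
cv2.imwrite('pics/sc1.png',cv2.resize(a[60:290,250:480],None,fx=2.6,fy=2.6,interpolation=2))
cv2.imwrite('pics/sd1.png',cv2.resize(b[130:320,180:400],None,fx=3,fy=3,interpolation=2))
E
```

```text
(no output)
```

View pics/sc1.png

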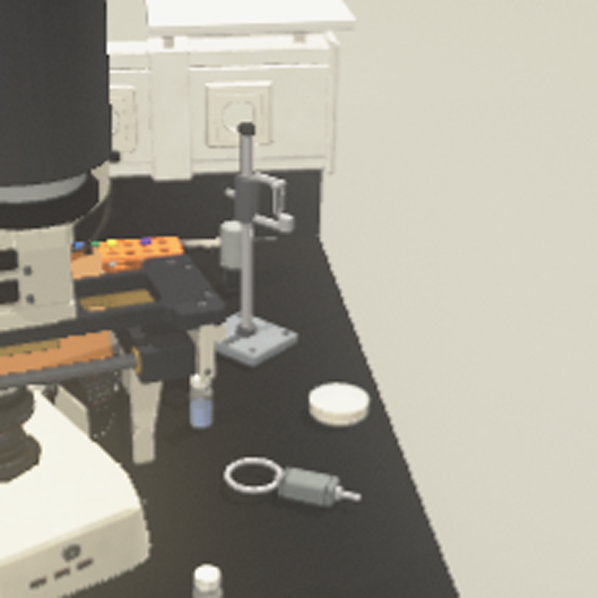

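View pics/sd1.png

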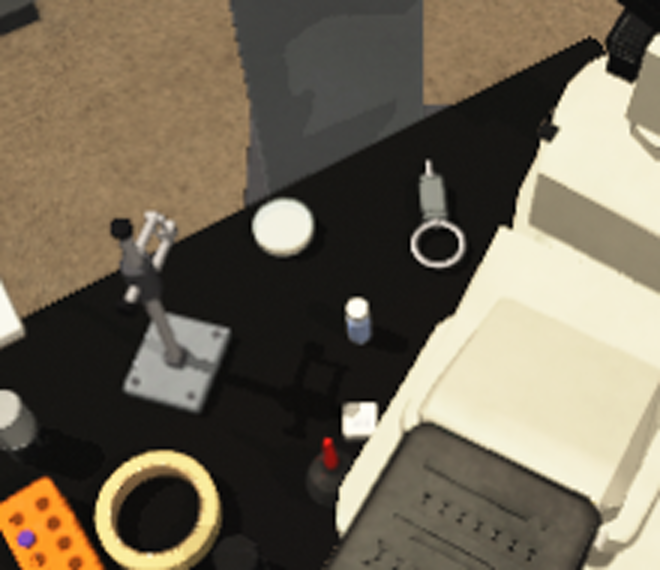

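```bash
python3 - <<'E'
from h import *
A=grab_frame("scene");B=grab_frame("side")
S=lambda x,y:(x/2.6+250-.3,y/2.6+60-.3); D=lambda x,y:(x/3+180-.3,y/3+130-.3)
for n,s,d,z in[("ring",(253,476),(438,244),.01),("handle",(308,483),(432,195),.018),("blade",(360,496),(428,161),.01),("posttop",(246,125),(121,224),.244),("nose",(287,218),(174,232),.175),("basec",(257,340),(178,362),.014)]:
    a=S(*s);b=D(*d)
    print(n,np.round(atz(A,a,z),4),np.round(atz(B,b,z),4),np.round(tri([ray(A,a),ray(B,b)]),4))
for o in("vial","petri","coverslip_box","tally_counter","lens_blower"):
    o={"vial":"vial_0","petri":"petri_0"}.get(o,o)
    for c,p in(("sc",A),("sd",B)):
        print(o,c,[(np.round(x["pixel"]),round(x["conf"],2),np.round(atz(p,x["pixel"],.02),3)) for x in recognise(p,o)[:2]])
E
```

```text
ring [0.5113 0.1233 0.01  ] [0.5112 0.1263 0.01  ] [0.511  0.1258 0.0111]
handle [0.4591 0.1241 0.018 ] [0.4601 0.1219 0.018 ] [0.4596 0.1221 0.0168]
blade [0.4158 0.1125 0.01  ] [0.4141 0.1192 0.01  ] [0.415  0.1184 0.0131]
posttop [ 0.6278 -0.1173  0.244 ] [ 0.6263 -0.1143  0.244 ] [ 0.6266 -0.1142  0.2449]
nose [ 0.5623 -0.0682  0.175 ] [ 0.5921 -0.0904  0.175 ] [ 0.578  -0.097   0.1591]
basec [ 0.6104 -0.1084  0.014 ] [ 0.6317 -0.1128  0.014 ] [ 0.621  -0.1193  0.0031]
vial_0 sc [(array([325., 213.]), 0.69, array([0.609, 0.037, 0.02 ])), (array([330., 289.]), 0.49, array([0.47 , 0.299, 0.02 ]))]
vial_0 sd [(array([299., 240.]), 0.4, array([0.609, 0.051, 0.02 ]))]
petri_0 sc [(array([379., 214.]), 0.7, array([ 0.486, -0.016,  0.02 ]))]
petri_0 sd []
coverslip_box sc []
coverslip_box sd [(array([300., 271.]), 0.66, array([0.698, 0.052, 0.02 ])), (array([300., 238.]), 0.22, array([0.601, 0.053, 0.02 ]))]
tally_counter sc [(array([363., 314.]), 0.68, array([0.384, 0.338, 0.02 ]))]
tally_counter sd []
lens_blower sc []
lens_blower sd [(array([287., 287.]), 0.6, array([0.741, 0.02 , 0.02 ])), (array([232., 239.]), 0.28, array([ 0.6  , -0.133,  0.02 ]))]
```

```bash
python3 - <<'E'
from h import *
A=grab_frame("scene");B=grab_frame("side")
for px in[(247,293),(303,283),(306,268),(240,291),(205,255),(303,233),(232,250)]: print('sc',px,np.round(atz(A,px,0.0),3))
for px in[(355,210),(345,215),(302,290),(322,250),(455,192)]: print('sd',px,np.round(atz(B,px,0.0),3),np.round(atz(B,px,0.05),3))
# TCP goes in camera?
s=get_state();print(proj(A,s["eef_pos"]),proj(B,s["eef_pos"]))
E
```

```text
sc (247, 293) [0.625 0.359 0.   ]
sc (303, 283) [0.539 0.283 0.   ]
sc (306, 268) [0.558 0.236 0.   ]
sc (240, 291) [0.642 0.36  0.   ]
sc (205, 255) [0.787 0.289 0.   ]
sc (303, 233) [0.631 0.116 0.   ]
sc (232, 250) [0.744 0.248 0.   ]
sd (355, 210) [0.504 0.212 0.   ] [0.534 0.206 0.05 ]
sd (345, 215) [0.52  0.182 0.   ] [0.549 0.178 0.05 ]
sd (302, 290) [0.742 0.058 0.   ] [0.759 0.06  0.05 ]
sd (322, 250) [0.629 0.113 0.   ] [0.652 0.112 0.05 ]
sd (455, 192) [0.449 0.518 0.   ] [0.481 0.497 0.05 ]
[[269.00468171 248.67751688]] [[462.32060972 158.21463958]]
```

```bash
python3 - <<'E'
import cv2
a=cv2.imread('pics/scene0.png');b=cv2.imread('pics/side0.png')
cv2.imwrite('pics/sc2.png',cv2.resize(a[110:310,160:360],None,fx=3,fy=3,interpolation=2))
cv2.imwrite('pics/sd2.png',cv2.resize(b[60:360,270:520],None,fx=2,fy=2,interpolation=2))
E
```

```text
(no output)
```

View pics/sc2.png

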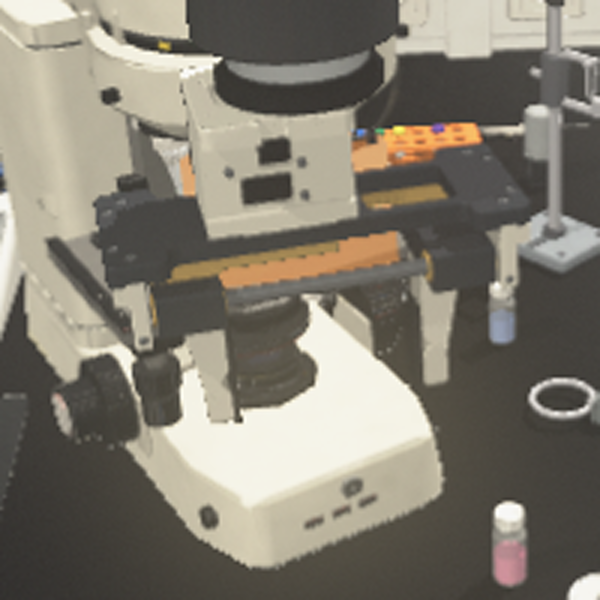

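View pics/sd2.png

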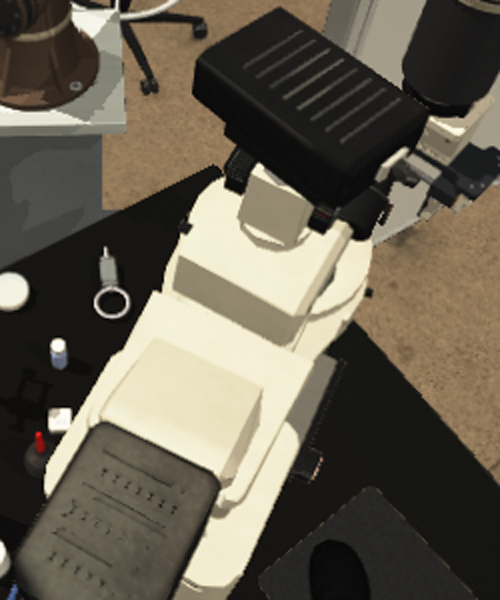

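```bash
python3 - <<'E'
from h import *
A=grab_frame("scene");B=grab_frame("side")
for px in[(368,100),(405,68),(480,125),(440,160),(370,115)]:
    for z in(.2,.3,.4,.5):
        X=atz(B,px,z);print(px,np.round(X,3),np.round(proj(A,X)))
a=cv2.imread('pics/scene0.png');cv2.imwrite('pics/sc3.png',cv2.resize(a[0:220,130:440],None,fx=2.5,fy=2.5,interpolation=2))
E
```

```text
(368, 100) [0.262 0.252 0.2  ] [[451. 222.]]
(368, 100) [0.368 0.233 0.3  ] [[398. 153.]]
(368, 100) [0.473 0.213 0.4  ] [[347.  86.]]
(368, 100) [0.578 0.194 0.5  ] [[297.  20.]]
(405, 68) [0.127 0.377 0.2  ] [[530. 287.]]
(405, 68) [0.25  0.342 0.3  ] [[452. 194.]]
(405, 68) [0.372 0.306 0.4  ] [[383. 109.]]
(405, 68) [0.495 0.271 0.5  ] [[319.  30.]]
(480, 125) [0.364 0.548 0.2  ] [[317. 313.]]
(480, 125) [0.456 0.491 0.3  ] [[275. 211.]]
(480, 125) [0.549 0.433 0.4  ] [[236. 119.]]
(480, 125) [0.641 0.376 0.5  ] [[201.  35.]]
(440, 160) [0.481 0.415 0.2  ] [[290. 240.]]
(440, 160) [0.558 0.375 0.3  ] [[259. 166.]]
(440, 160) [0.636 0.335 0.4  ] [[228.  94.]]
(440, 160) [0.713 0.294 0.5  ] [[198.  24.]]
(370, 115) [0.321 0.252 0.2  ] [[417. 215.]]
(370, 115) [0.419 0.233 0.3  ] [[370. 149.]]
(370, 115) [0.517 0.214 0.4  ] [[324.  83.]]
(370, 115) [0.614 0.194 0.5  ] [[279.  19.]]
```

View pics/sc3.png

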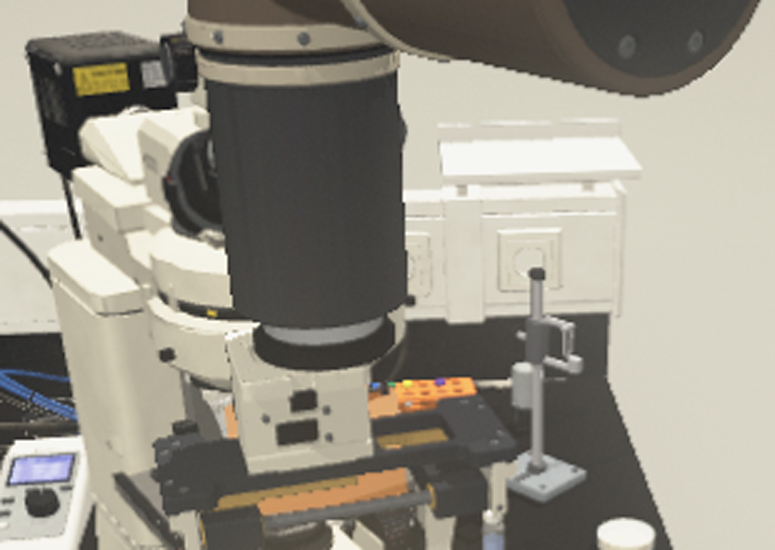

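step_arm(commands="-10 0 0 0 0 -0.178; -10 0 0 0 0 -0.178; 0 0 0 0 0 -0.178; 0 0 0 0 0 -0.178; 0 0 0 0 0 -0.178; 0 0 0 0 0 0", jaw=50, grip_force=20)

```text
t: 2.45
eef_pos: [0.4724, 0.4801, 0.2138]
ee_rot: [3.142, -0.0, 0.082]
force: [-0.2, -0.1, -0.5]
width: 0.05
```

step_arm(commands="-20 30 0 0 0 0; -25 45 0 0 0 0; -25 45 0 0 0 0; -20 48 0 0 0 0; -10 48 0 0 0 0; 5 48 0 0 0 0; 15 48 0 0 0 0; 15 42 0 0 0 0")

```text
t: 3.45
eef_pos: [0.4373, 0.1204, 0.2144]
ee_rot: [-3.141, -0.001, 0.079]
force: [0.8, 0.8, -0.5]
width: 0.0499
```

```bash
python3 - <<'E'
from h import *
s=get_state();p=grab_frame("wrist");save(p,"w1.png");print(s["eef_pos"],s["ee_rot"],s["qd"])
for o in("handle_centre","ring_tip","hook_nose"):print(o,[(np.round(x["pixel"]),round(x["conf"],2),np.round(atz(p,x["pixel"],.01,s),3)) for x in recognise(p,o)[:3]])
E
```

```text
[0.43732376 0.12041394 0.21439963] [-3.14070392e+00 -1.33974114e-03  7.86112059e-02] [-0.82731745  0.08539754  0.07797986  0.00134147  0.00505784  0.81903433]
handle_centre [(array([320., 148.]), 0.63, array([0.475, 0.121, 0.01 ]))]
ring_tip [(array([323., 152.]), 0.89, array([0.471, 0.117, 0.01 ])), (array([545.,  32.]), 0.33, array([ 0.623, -0.118,  0.01 ]))]
hook_nose [(array([547.,  33.]), 0.88, array([ 0.622, -0.121,  0.01 ]))]
```

View pics/w1.png

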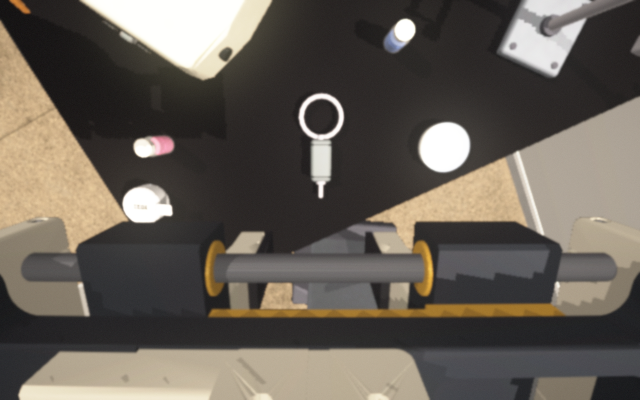

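```bash
python3 - <<'E'
from h import *
grab_frame("wrist");grab_frame("wrist")
s=get_state();p=grab_frame("wrist");save(p,"w2.png");print(s["eef_pos"],s["ee_rot"],s["qd"].max())
im=p["frame"]
cv2.imwrite("pics/w2a.png",cv2.resize(im[80:210,280:360,::-1],None,fx=4.5,fy=4.5,interpolation=2))
cv2.imwrite("pics/w2b.png",cv2.resize(im[0:100,480:640,::-1],None,fx=5,fy=5,interpolation=2))
g=cv2.cvtColor(im,cv2.COLOR_RGB2GRAY)
m=np.zeros_like(g);m[85:205,285:360]=(g[85:205,285:360]>90)
n,l,st,c=cv2.connectedComponentsWithStats(m);print(st,c)
E
```

```text
[0.43697347 0.12220671 0.21384916] [-3.14136647e+00 -2.07466858e-04  8.11041492e-02] 0.01653692149745012
[[     0      0    640    400 254190]
 [   300     92     46    107   1810]] [[319.48006609 199.9145049 ]
 [322.29944751 141.28839779]]
```

View pics/w2a.png

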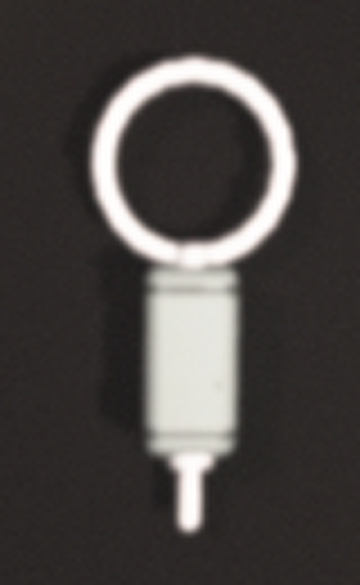

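View pics/w2b.png

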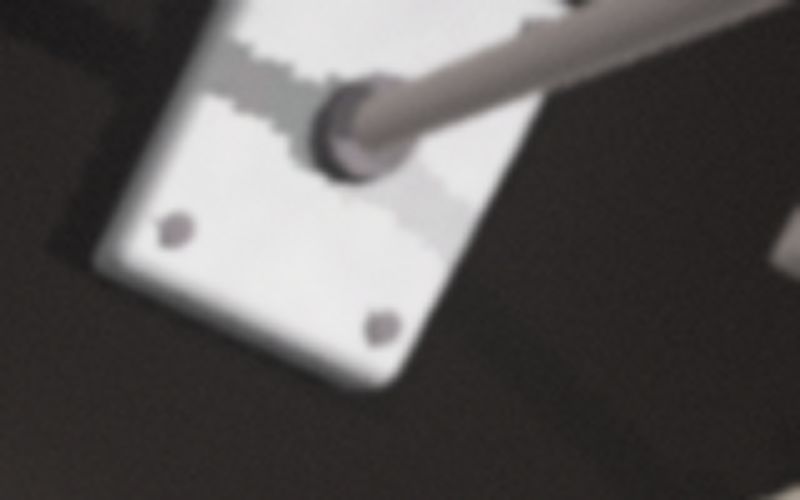

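```bash
python3 - <<'E'
from h import *
s=get_state();p=grab_frame("wrist")
C=lambda x,y:(x/4.5+280-.4,y/4.5+80-.4);D=lambda x,y:(x/5+480-.4,y/5-.4)
r=atz(p,C(194,161),.010,s);h=atz(p,C(192.5,360),.02,s);b=atz(p,C(189,531),.010,s);rt=atz(p,C(194,58),.0115,s)
h1=atz(p,C(192,266),.02,s);h2=atz(p,C(192,455),.02,s)
print("ring",r,"handle",h,"blade",b,"tip out",rt,"ends",h1,h2)
print("yaw ring-blade",np.arctan2(*(r-b)[1::-1]),"hc from ring",r-.0505*np.array([np.cos(.08),np.sin(.08),0]))
a=atz(p,D(175,229),.0145,s);c=atz(p,D(382,326),.0145,s);e=(c-a);print(a,c,np.linalg.norm(e),"edge dir deg",np.degrees(np.arctan2(e[1],e[0])))
print("post",atz(p,D(352,135),.016,s), "mid screws",(a+c)/2)
# left/right edges of base: lower edge corners of top
print(atz(p,D(118,252),.014,s),atz(p,D(392,380),.014,s))
print([np.round(proj(p,[0.6265,-.1145,.016],s))])
A=grab_frame("scene");B=grab_frame("side");save(A,"sc4.png");save(B,"sd4.png")
E
```

```text
ring [0.51212516 0.12304397 0.01      ] handle [0.46188438 0.11924216 0.02      ] blade [0.41353039 0.11593784 0.01      ] tip out [0.53729085 0.12523009 0.0115    ] ends [0.48591725 0.12143537 0.02      ] [0.43675676 0.1172165  0.02      ]
yaw ring-blade 0.07194974714738123 hc from ring [0.46178667 0.11900828 0.01      ]
[ 0.60471568 -0.08167335  0.0145    ] [ 0.58946708 -0.13332484  0.0145    ] 0.05385532982305325 edge dir deg -106.44770047868575
post [ 0.62661098 -0.11548296  0.016     ] mid screws [ 0.59709138 -0.10749909  0.0145    ]
[ 0.5990282  -0.07028002  0.014     ] [ 0.5785983  -0.13899532  0.014     ]
[array([[549.,  27.]])]
```

step_arm(commands="12 3 20 0 0 0.003; 12.5 2 35 0 0 0.003; 0 0 45 0 0 0; 0 0 40 0 0 0; 0 0 20 0 0 0; 0 0 10 0 0 0; 0 0 6 0 0 0; 0 0 0 0 0 0")

```text
t: 4.95
eef_pos: [0.462, 0.1192, 0.038]
ee_rot: [-3.141, -0.0, 0.078]
force: [0.5, 0.5, 0.4]
width: 0.0501
```

```bash
python3 - <<'E'
from h import *
s=get_state();p=grab_frame("wrist");save(p,"w3.png");print(s["eef_pos"],s["ee_rot"],s["force"])
E
```

```text
[0.46202483 0.11918058 0.03802107] [-3.14148033e+00 -3.09651836e-04  7.75277369e-02] [0.47826266 0.5025688  0.43541013]
```

View pics/w3.png

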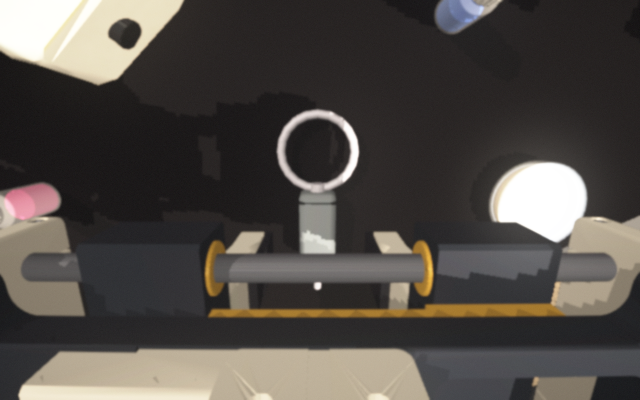

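Ring is centred between the fingers at (317,150), handle straddled. Lower 10 mm and close.

step_arm(commands="0 0 6 0 0 0; 0 0 4.5 0 0 0; 0 0 0 0 0 0")

```text
t: 5.38
eef_pos: [0.4616, 0.1187, 0.0269]
ee_rot: [3.141, 0.001, 0.077]
force: [0.4, 0.7, -0.2]
width: 0.0499
```

step_arm(commands="0 0 0 0 0 0; 0 0 0 0 0 0; 0 0 0 0 0 0; 0 0 0 0 0 0; 0 0 0 0 0 0; 0 0 0 0 0 0", jaw=0, grip_force=30)

```text
t: 6.12
eef_pos: [0.4619, 0.1189, 0.0273]
ee_rot: [-3.142, -0.0, 0.077]
force: [-0.7, 0.3, 0.6]
width: 0.0009
```

```bash
python3 - <<'E'
from h import *
s=get_state();print(s["eef_pos"],s["ee_rot"],s["force"],s["width"],s["moment"])
p=grab_frame("scene");save(p,"sc5.png");cv2.imwrite("pics/sc5a.png",cv2.resize(p["frame"][60:300,280:440,::-1],None,fx=2.5,fy=2.5,interpolation=2))
E
```

```text
[0.46188501 0.11889156 0.0272727 ] [-3.14154049e+00 -3.59625993e-05  7.71486627e-02] [-0.6701377   0.29728887  0.58270296] 0.0008652901690234401 [-0.06834197  0.01725712  0.03321775]
```

View pics/sc5a.png

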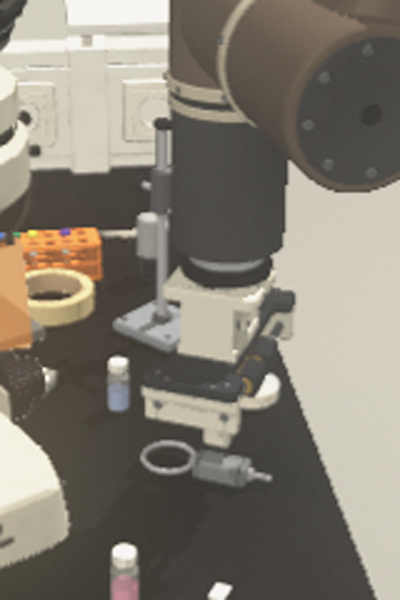

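```bash
python3 - <<'E'
from h import *
s=get_state();p=grab_frame("scene");B=grab_frame("side");w=grab_frame("wrist");save(w,"w4.png");save(B,"sd5.png")
e=np.array(s["eef_pos"])
for dz in(0,-.006,-.025): print(dz,proj(p,e+[0,0,dz]),proj(B,e+[0,0,dz]),proj(w,e+[0,0,dz],s))
print(s["width"])
cv2.imwrite("pics/sd5a.png",cv2.resize(B["frame"][120:260,240:400,::-1],None,fx=4.5,fy=4.5,interpolation=2))
cv2.imwrite("pics/sc6a.png",cv2.resize(p["frame"][200:270,320:420,::-1],None,fx=7,fy=7,interpolation=2))
E
```

```text
0 [[367.99757065 240.53248966]] [[322.68740597 193.49500869]] [[317.27676741 240.84613845]]
-0.006 [[367.93399565 242.77408051]] [[322.68507067 194.61733972]] [[317.31316922 237.15664729]]
-0.025 [[367.73539188 249.79848392]] [[322.67777052 198.10677653]] [[317.4149639  226.84176512]]
0.0005796302684409367
```

View pics/w4.png

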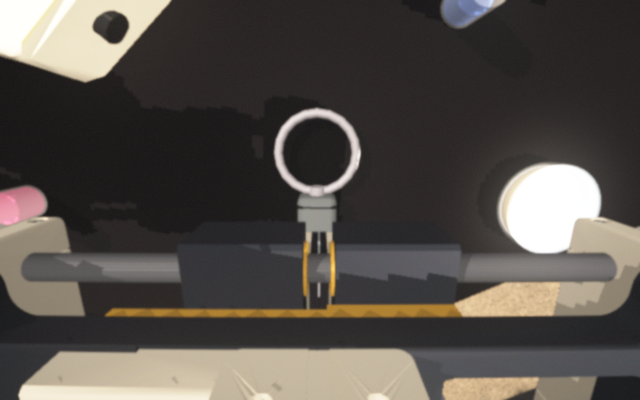

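View pics/sd5a.png

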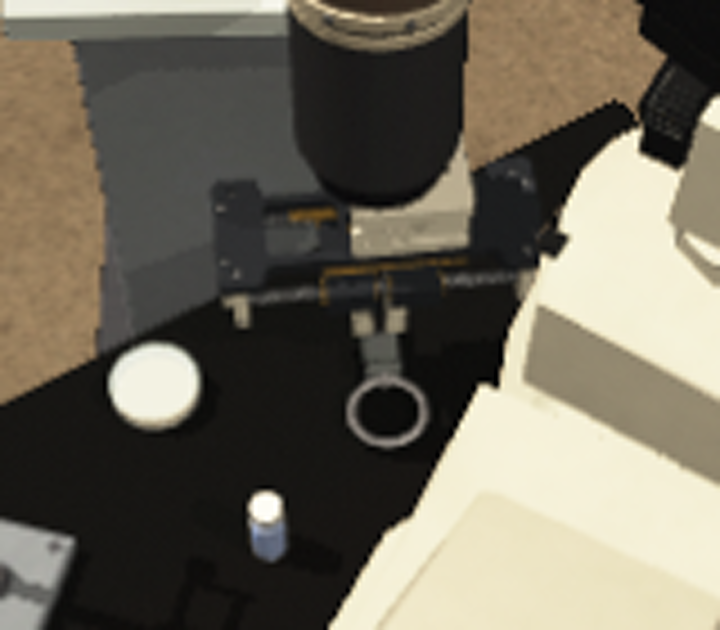

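View pics/sc6a.png

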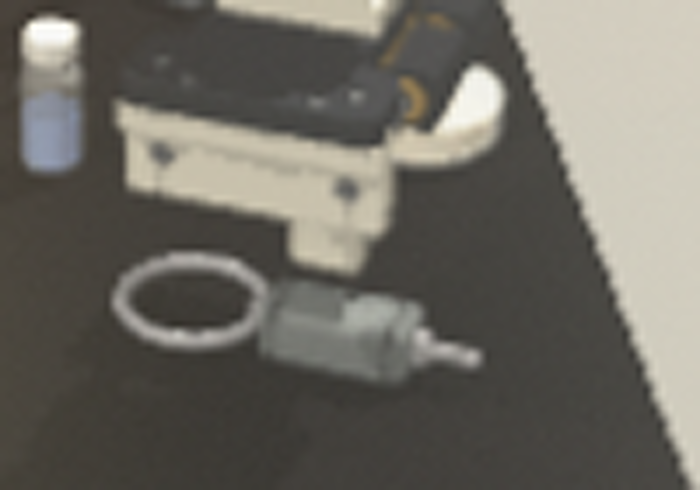

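```bash
python3 - <<'E'
from h import *
s=get_state();p=grab_frame("scene");B=grab_frame("side")
e=np.array(s["eef_pos"])
for dz in(.02,.015,0.01,.005,0,-.005,-.01): print(dz,proj(p,e+[0,0.01,dz]),proj(B,e+[.0095,0,dz]))
print(s["t"])
E
```

```text
0.02 [[366.51671167 235.20060814]] [[322.78616295 192.44559402]]
0.015 [[366.46586924 237.1107044 ]] [[322.78381111 193.40385173]]
0.01 [[366.41531082 239.0126285 ]] [[322.78147238 194.35493115]]
0.005 [[366.36503393 240.90644134]] [[322.77914664 195.29891055]]
0 [[366.3150361  242.79220313]] [[322.77683382 196.23586708]]
-0.005 [[366.26531489 244.66997344]] [[322.77453383 197.16587682]]
-0.01 [[366.21586788 246.53981118]] [[322.77224657 198.08901478]]
6.325
```

```bash
python3 - <<'E'
from h import *
s=get_state();w=grab_frame("wrist");T=np.array(w["tool_from_camera"]);print(np.round(T,3))
W=np.linalg.inv(T)
for h in(.025,.0005):
  for x in(.0095,):
    for z in(.025,.006,0,-.011,-.03):
      P=np.array([[x,y,z] for y in(-h,h)])
      print(h,z,np.round(cv2.projectPoints(P,cv2.Rodrigues(W[:3,:3])[0],W[:3,3],K(w),np.array([w["k1"],0,0,0,0.]))[0].reshape(-1,2)).tolist())
w=cv2.imread('pics/w4.png')[180:320,240:400];cv2.imwrite('pics/w4a.png',cv2.resize(w,None,fx=4.5,fy=4.2,interpolation=2))
E
```

```text
[[ 0.    -0.968 -0.251  0.068]
 [ 1.     0.     0.     0.001]
 [-0.    -0.251  0.968 -0.17 ]
 [ 0.     0.     0.     1.   ]]
0.025 0.025 [[279.0, 213.0], [355.0, 213.0]]
0.025 0.006 [[276.0, 222.0], [359.0, 222.0]]
0.025 0 [[274.0, 226.0], [360.0, 226.0]]
0.025 -0.011 [[271.0, 232.0], [363.0, 232.0]]
0.025 -0.03 [[266.0, 246.0], [368.0, 246.0]]
0.0005 0.025 [[317.0, 213.0], [318.0, 213.0]]
0.0005 0.006 [[316.0, 222.0], [318.0, 222.0]]
0.0005 0 [[316.0, 226.0], [318.0, 226.0]]
0.0005 -0.011 [[316.0, 232.0], [318.0, 232.0]]
0.0005 -0.03 [[316.0, 246.0], [318.0, 246.0]]
```

View pics/w4a.png

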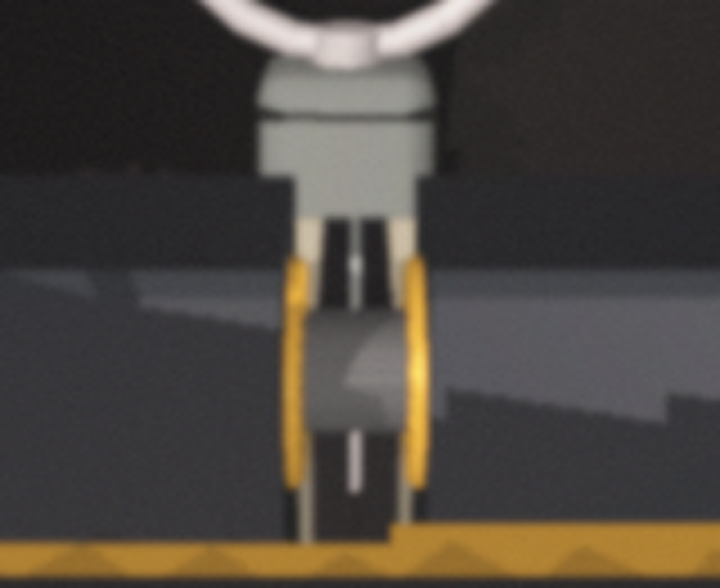

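step_arm(commands="0 0 0 0 0 0; 0 0 0 0 0 0; 0 0 0 0 0 0; 0 0 0 0 0 0", jaw=50)

```text
t: 6.98
eef_pos: [0.4619, 0.1189, 0.0273]
ee_rot: [-3.142, -0.0, 0.077]
force: [0.6, 0.1, -0.3]
width: 0.0351
```

step_arm(commands="0 0 3 0 0 0; 0 0 3 0 0 0; 0 0 3 0 0 0; 0 0 0 0 0 0")

```text
t: 7.48
eef_pos: [0.4616, 0.1187, 0.0179]
ee_rot: [3.141, 0.001, 0.077]
force: [0.3, 0.7, 0.5]
width: 0.0497
```

```bash
python3 - <<'E'
from h import *
s=get_state();p=grab_frame("scene");B=grab_frame("side")
print(s["eef_pos"],s["force"],s["width"])
a=cv2.resize(p["frame"][200:270,320:420,::-1],None,fx=4,fy=4,interpolation=2)
b=cv2.resize(B["frame"][170:240,280:380,::-1],None,fx=4,fy=4,interpolation=2)
cv2.imwrite("pics/c7.png",np.hstack([a,b]))
E
```

```text
[0.46164571 0.11874752 0.01790974] [0.29174126 0.72218713 0.53370384] 0.049670066043318556
```

View pics/c7.png

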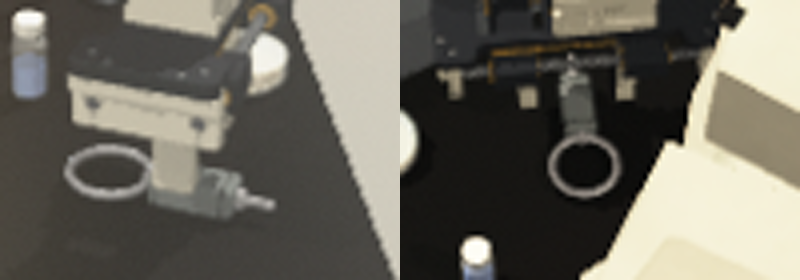

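step_arm(commands="0 0 3 0 0 0; 0 0 3 0 0 0; 0 0 3 0 0 0; 0 0 0 0 0 0")

```text
t: 8.07
eef_pos: [0.4617, 0.1187, 0.009]
ee_rot: [3.141, 0.001, 0.077]
force: [-0.7, 0.4, 0.5]
width: 0.05
```

step_arm(commands="0 0 3 0 0 0; 0 0 2 0 0 0; 0 0 2 0 0 0; 0 0 0 0 0 0")

```text
t: 8.57
eef_pos: [0.4618, 0.1188, 0.0021]
ee_rot: [3.141, 0.0, 0.077]
force: [-0.4, -0.5, -0.2]
width: 0.0497
```

```bash
python3 - <<'E'
from h import *
s=get_state();p=grab_frame("scene");B=grab_frame("side")
print(s["eef_pos"],s["force"],s["width"])
e=np.array(s["eef_pos"])
for dz in(.015,0.01,.005,0,-.02): print(dz,proj(p,e+[0,0.025+.0075,dz]))
a=cv2.resize(p["frame"][200:270,320:420,::-1],None,fx=7,fy=7,interpolation=2)
cv2.imwrite("pics/c8.png",a)
E
```

```text
[0.46176365 0.11883057 0.00210403] [-0.42361877 -0.47982027 -0.21061857] 0.0497098159881053
0.015 [[362.40267884 251.8400904 ]]
0.01 [[362.36108796 253.721884  ]]
0.005 [[362.3197326  255.59566947]]
0 [[362.27861066 257.46150594]]
-0.02 [[362.11641642 264.84652221]]
```

View pics/c8.png

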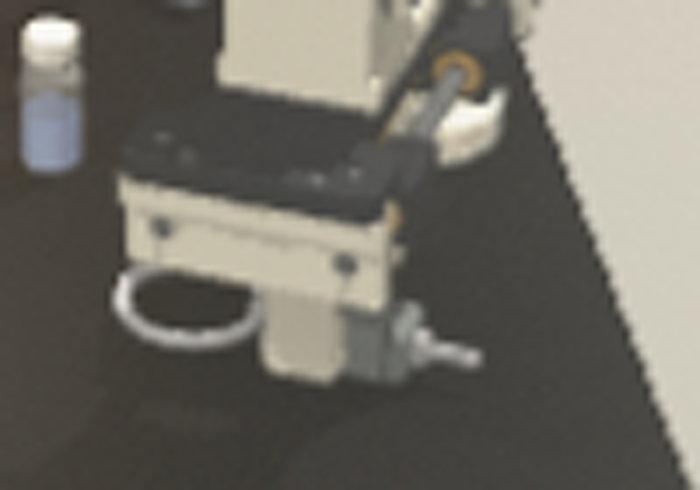

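```bash
python3 - <<'E'
from h import *
p=grab_frame("scene");s=get_state();e=np.array(s["eef_pos"])
for c in[(122,245),(385,310),(265,375),(340,380),(265,300)]:
    px=(c[0]/7+320-.4,c[1]/7+200-.4);o,d=ray(p,px)
    for dy in(.0325,.045,.0965): X=o+d*((e[1]+dy)-o[1])/d[1];print(c,dy,np.round((X-e)*1000,1))
E
```

```text
(122, 245) 0.0325 [61.2 32.5 43. ]
(122, 245) 0.045 [55.3 45.  51.9]
(122, 245) 0.0965 [30.8 96.5 88.5]
(385, 310) 0.0325 [-27.8  32.5  43.6]
(385, 310) 0.045 [-32.4  45.   52.5]
(385, 310) 0.0965 [-51.2  96.5  89.1]
(265, 375) 0.0325 [11.5 32.5  7.9]
(265, 375) 0.045 [ 6.3 45.  17.3]
(265, 375) 0.0965 [-15.   96.5  56.1]
(340, 380) 0.0325 [-13.8  32.5  13.5]
(340, 380) 0.045 [-18.6  45.   22.8]
(340, 380) 0.0965 [-38.3  96.5  61.3]
(265, 300) 0.0325 [11.9 32.5 36.1]
(265, 300) 0.045 [ 6.7 45.  45.1]
(265, 300) 0.0965 [-14.6  96.5  82.1]
```

step_arm(commands="0 0 2 0 0 0; 0 0 2 0 0 0; 0 0 1.5 0 0 0; 0 0 0 0 0 0")

```text
t: 9.22
eef_pos: [0.4618, 0.1188, -0.0034]
ee_rot: [3.141, 0.0, 0.077]
force: [-0.2, -0.3, 0.4]
width: 0.05
```

step_arm(commands="0 0 0 0 0 0; 0 0 0 0 0 0; 0 0 0 0 0 0; 0 0 0 0 0 0; 0 0 0 0 0 0; 0 0 0 0 0 0", jaw=0, grip_force=30)

```text
t: 9.98
eef_pos: [0.4619, 0.1189, -0.0032]
ee_rot: [-3.142, -0.0, 0.077]
force: [0.2, -0.4, 0.5]
width: 0.0238
```

```bash
python3 - <<'E'
from h import *
s=get_state();print(s["eef_pos"],s["ee_rot"],s["force"],s["width"],s["moment"])
p=grab_frame("scene");w=grab_frame("wrist");save(w,"w9.png")
cv2.imwrite("pics/c9.png",cv2.resize(p["frame"][200:270,320:420,::-1],None,fx=7,fy=7,interpolation=2))
E
```

```text
[ 0.46189789  0.1189195  -0.00318037] [-3.14156646e+00 -7.59103435e-05  7.72740750e-02] [ 0.16463045 -0.39954075  0.53224392] 0.023813494462115083 [-0.06051869  0.04965043  0.04529177]
```

View pics/c9.png

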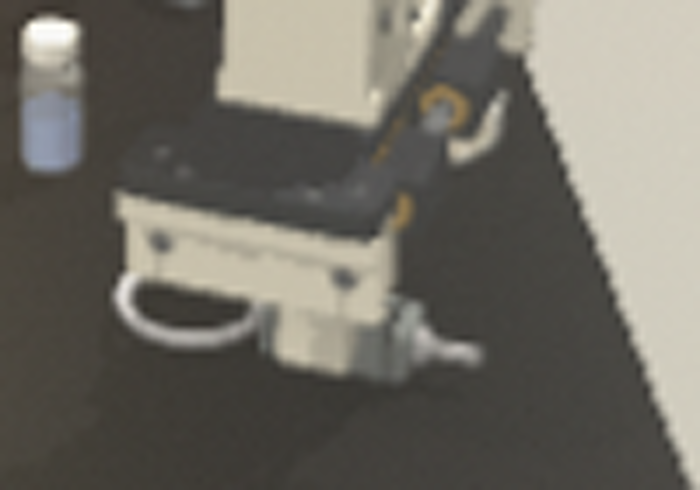

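View pics/w9.png

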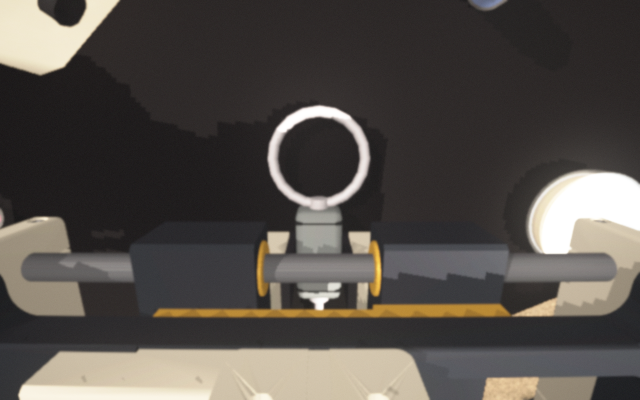

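step_arm(commands="0 0 -3 0 0 0; 0 0 -15 0 0 0; 0 0 -35 0 0 0; 0 0 -45 0 0 0; 0 0 -45 0 0 0; 0 0 -40 0 0 0; 0 0 -25 0 0 0; 0 0 -10 0 0 0", grip_force=40)

```text
t: 11.08
eef_pos: [0.4622, 0.1191, 0.2163]
ee_rot: [-3.14, -0.002, 0.077]
force: [-0.6, -0.3, -0.8]
width: 0.0233
```

```bash
python3 - <<'E'
from h import *
s=get_state();print(s["eef_pos"],s["ee_rot"],s["force"],s["width"],s["moment"])
p=grab_frame("scene");w=grab_frame("wrist");save(w,"w10.png");save(p,"sc10.png");B=grab_frame("side");save(B,"sd10.png")
a=cv2.resize(p["frame"][90:290,250:450,::-1],None,fx=2,fy=2,interpolation=2)
b=cv2.resize(w["frame"][0:400,150:550,::-1],None,fx=1,fy=1,interpolation=2)
cv2.imwrite("pics/c10.png",np.hstack([a,b]))
E
```

```text
[0.46219437 0.11911647 0.21628016] [-3.14025156e+00 -2.08860195e-03  7.72214636e-02] [-0.57723057 -0.25808807 -0.75187858] 0.0232774255989932 [-0.05490103  0.05044058 -0.00543484]
```

View pics/c10.png

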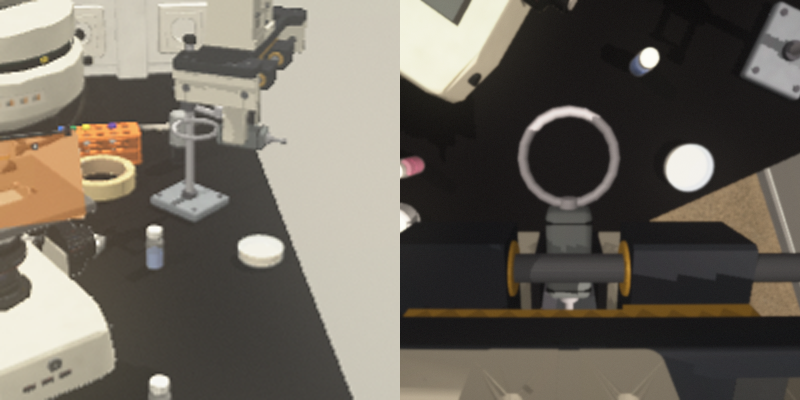

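step_arm(commands="-3 40 0 0 0 0.122; 2 45 0 0 0 0.122; 7.5 44.5 0 0 0 0.121; 15 37 0 0 0 0; 9 16 0 0 0 0; 0 0 0 0 0 0; 0 0 0 0 0 0")

```text
t: 12.1
eef_pos: [0.4694, -0.0688, 0.2138]
ee_rot: [3.141, 0.002, -0.288]
force: [0.7, -0.9, -0.3]
width: 0.0234
```

```bash
python3 - <<'E'
from h import *
s=get_state();print(s["eef_pos"],s["ee_rot"],s["force"],s["width"],s["moment"])
w=grab_frame("wrist");save(w,"w11.png");p=grab_frame("scene");B=grab_frame("side")
T=Ro.from_euler('xyz',s["ee_rot"]).as_matrix();e=np.array(s["eef_pos"])
u=np.array([np.cos(-.288),np.sin(-.288),0]);v=np.array([-u[1],u[0],0])
tip=e+T@[.074,0,-.0132];d=tip-[.6265,-.115,0];print("tip",tip,"keeper",d@u,d@v,"px",proj(p,tip),proj(B,tip),proj(w,tip,s))
a=cv2.resize(p["frame"][90:210,290:410,::-1],None,fx=5,fy=5,interpolation=2)
b=cv2.resize(B["frame"][180:280,190:300,::-1],None,fx=5,fy=5,interpolation=2)
cv2.imwrite("pics/sc11.png",a);cv2.imwrite("pics/sd11.png",b)
E
```

```text
[ 0.46938006 -0.0687733   0.21376309] [ 3.14088181e+00  1.69025975e-03 -2.88102933e-01] [ 0.72481776 -0.93086363 -0.32919278] 0.023421776783756287 [-0.07647636  0.03030959  0.04091796]
tip [ 0.54035408 -0.08979652  0.22683798] keeper -0.08975657559697647 -0.00030301930998865754 px [[372.14199253 122.13048812]] [[235.96203543 177.14299736]] [[317.69309903 109.39689064]]
```

View pics/w11.png

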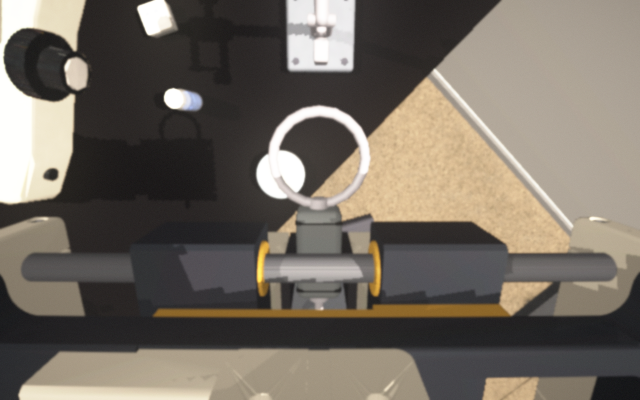

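View pics/sc11.png

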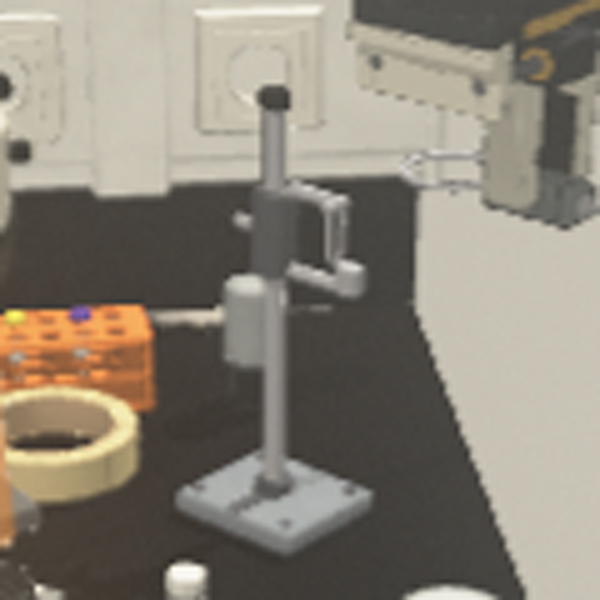

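View pics/sd11.png

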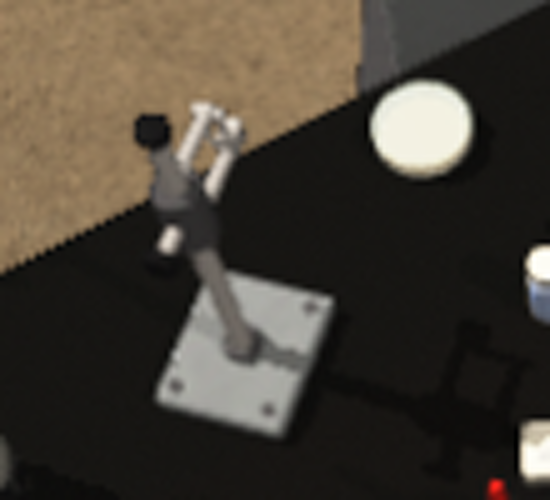

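```bash
python3 - <<'E'
from h import *
s=get_state()
p=grab_frame("scene");B=grab_frame("side");w=grab_frame("wrist")
u=np.array([np.cos(-.288),np.sin(-.288),0]);v=np.array([-u[1],u[0],0]);O=np.array([.6265,-.115,0])
for z in(.15,.155,.16,.165,.17,.175):
    X=O-.051*u+[0,0,z];G=O-.043*u+[0,0,z+.03]
    print(z,"nose sc crop",(proj(p,X)[0]-[290,90]+.4)*5,"sd crop",(proj(B,X)[0]-[190,180]+.4)*5,"w",proj(w,X,s)[0],"hinge sc",(proj(p,G)[0]-[290,90]+.4)*5,"sd",(proj(B,G)[0]-[190,180]+.4)*5)
print("posttop",(proj(p,O+[0,0,.244])[0]-[290,90]+.4)*5,(proj(B,O+[0,0,.244])[0]-[190,180]+.4)*5,proj(w,O+[0,0,.014],s),proj(w,O+[-.042*u[0],-.042*u[1],.014],s))
cv2.imwrite("pics/w12.png",cv2.resize(w["frame"][0:130,260:380,::-1],None,fx=4.5,fy=4.5,interpolation=2))
E
```

```text
0.15 nose sc crop [348.37159277 288.92166874] sd crop [232.05806545 138.68738758] w [318.41775225  56.5951022 ] hinge sc [337.22822168 230.50406026] sd [214.42383231 120.29071343]
0.155 nose sc crop [348.53422832 279.88537224] sd crop [230.18899606 133.48142055] w [318.41945131  55.11628549] hinge sc [337.37200695 221.28274789] sd [212.41960735 114.84033152]
0.16 nose sc crop [348.69773437 270.8139279 ] sd crop [228.30405507 128.23004223] w [318.42122983  53.56854492] hinge sc [337.5165904  212.02503979] sd [210.39786909 109.34099048]
0.165 nose sc crop [348.86211798 261.70709271] sd crop [226.40304561 122.93267234] w [318.42309349  51.94695203] hinge sc [337.66197861 202.73068039] sd [208.35839429 103.79204676]
0.17 nose sc crop [349.02738627 252.56462125] sd crop [224.48576762 117.58872097] w [318.42504857  50.24609753] hinge sc [337.80817825 193.39941146] sd [206.30095602  98.19284581]
0.175 nose sc crop [349.19354644 243.38626557] sd crop [222.55201785 112.19758838] w [318.42710195  48.46003123] hinge sc [337.95519607 184.03097216] sd [204.22532363  92.54272192]
posttop [273.91194027  92.50308835] [150.46236115 124.19104194] [[318.45794611  31.52176539]] [[318.40135269  72.57701986]]
```

View pics/w12.png

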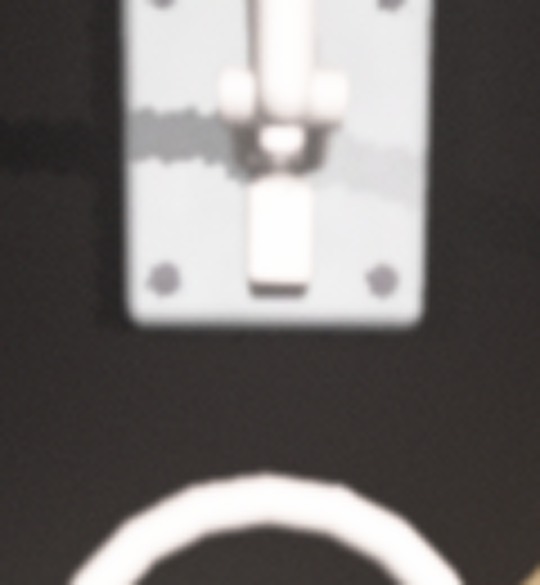

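step_arm(commands="8 1 0 0 0 0; 15 1 5 0 0 0; 11 0 15 0 0 0; 4 0 15 0 0 0; 0 0 10 0 0 0; 0 0 5 0 0 0; 0 0 1 0 0 0; 0 0 0 0 0 0")

```text
t: 13.4
eef_pos: [0.5059, -0.0817, 0.1642]
ee_rot: [-3.141, -0.001, -0.288]
force: [-0.7, 0.2, -0.1]
width: 0.0234
```

```bash
cat >> h.py <<'E'
O=np.array([.6265,-.115,0]);YAW=-.288
def kp(s):
    T=Ro.from_euler('xyz',s["ee_rot"]).as_matrix();e=np.array(s["eef_pos"])
    u=np.array([np.cos(YAW),np.sin(YAW),0]);v=np.array([-u[1],u[0],0])
    tip=e+T@[.074,0,-.0132];d=tip-O;return np.round(np.array([d@u,d@v,tip[2]])*1000,2)
def feel(n=6,cam="wrist"):
    F=[];M=[];J=[]
    for i in range(n):
        p=grab_frame(cam);s=get_state();F.append(s["force"]);M.append(s["moment"]);J.append(s["joint_efforts"])
    print("t",round(float(s["t"]),2),"F",np.round(np.mean(F,0),2),"sd",np.round(np.std(F,0),2),"M",np.round(np.mean(M,0),3),"sdM",np.round(np.std(M,0),3),"w",round(float(s["width"])*1000,2),"keeper tip mm",kp(s))
    return p,s
E
python3 - <<'E'
from h import *
p,s=feel(8,"scene")
cv2.imwrite("pics/sc13.png",cv2.resize(p["frame"][90:190,300:420,::-1],None,fx=6,fy=6,interpolation=2))
w=grab_frame("wrist");cv2.imwrite("pics/w13.png",cv2.resize(w["frame"][0:220,240:400,::-1],None,fx=2.7,fy=2.7,interpolation=2))
E
```

```text
t 13.8 F [ 0.07 -0.06 -0.79] sd [0.58 0.41 0.31] M [-0.065  0.013  0.005] sdM [0.036 0.031 0.032] w 23.23 keeper tip mm [-51.16  -2.35 177.14]
```

View pics/sc13.png

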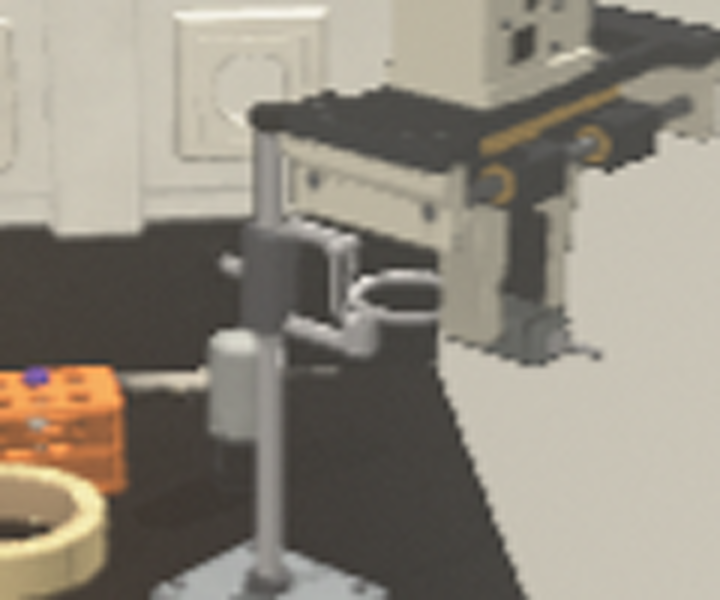

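View pics/w13.png

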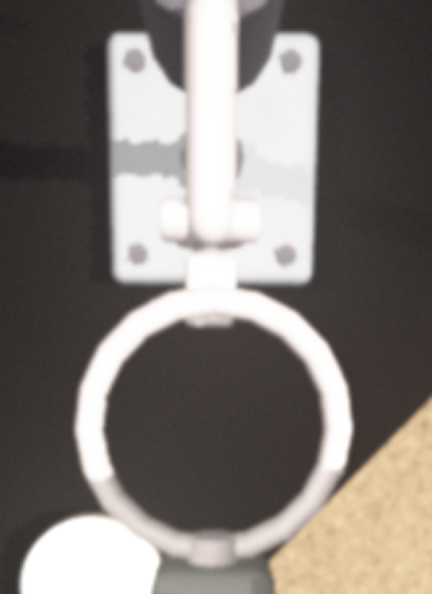

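step_arm(commands="0 0 3 0 0 0; 0 0 2 0 0 0; 0 0 1 0 0 0; 0 0 0 0 0 0")

```text
t: 14.35
eef_pos: [0.5057, -0.0817, 0.1576]
ee_rot: [3.141, 0.0, -0.288]
force: [0.4, -1.0, -1.0]
width: 0.0232
```

```bash
python3 - <<'E'
from h import *
p,s=feel(6,"scene")
cv2.imwrite("pics/sc14.png",cv2.resize(p["frame"][120:160,335:385,::-1],None,fx=12,fy=12,interpolation=2))
E
```

```text
t 14.65 F [-0.03 -0.14 -0.01] sd [0.49 0.42 0.34] M [-0.031  0.013  0.01 ] sdM [0.028 0.028 0.026] w 23.63 keeper tip mm [-51.14  -2.33 171.04]
```

View pics/sc14.png

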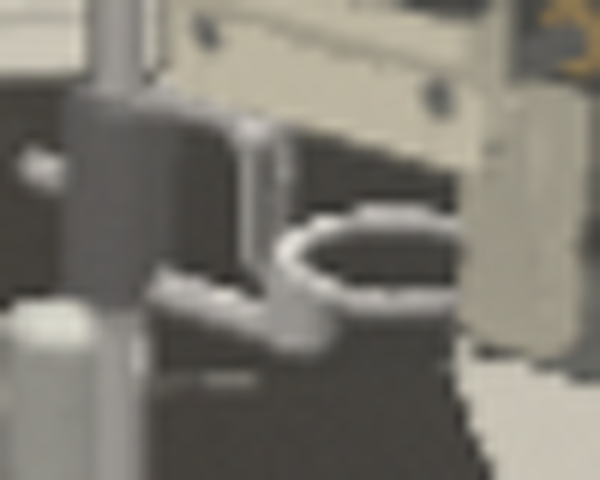

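```bash
python3 - <<'E'
from h import *
p,s=feel(8,"side")
cv2.imwrite("pics/sd14.png",cv2.resize(p["frame"][185:235,215:275,::-1],None,fx=10,fy=10,interpolation=2))
E
```

```text
t 15.05 F [ 0.26 -0.07 -0.61] sd [0.53 0.61 0.64] M [-0.043  0.008 -0.005] sdM [0.034 0.034 0.029] w 23.51 keeper tip mm [-51.2   -2.39 170.98]
```

View pics/sd14.png

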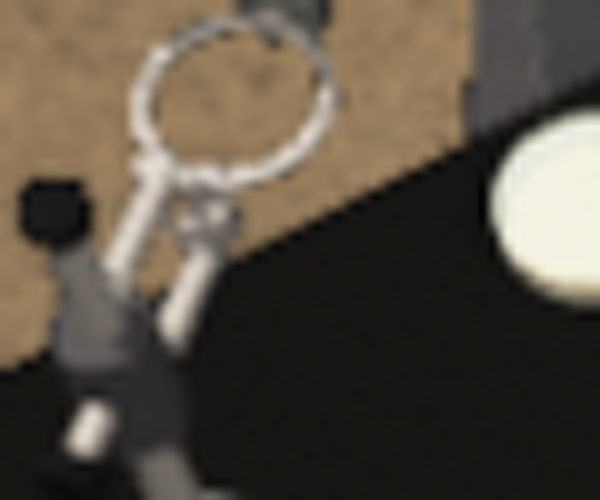

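step_arm(commands="0 0 0.8 0 0 0; 0 0 0 0 0 0")

```text
t: 15.3
eef_pos: [0.5057, -0.0817, 0.1569]
ee_rot: [3.142, 0.0, -0.288]
force: [-0.2, -0.1, 0.4]
width: 0.0234
```

```bash
python3 -c "
from h import *
feel(8)"
```

```text
t 15.7 F [-0.26 -0.04 -0.12] sd [0.4  0.49 0.52] M [-0.044  0.017 -0.009] sdM [0.018 0.039 0.029] w 23.63 keeper tip mm [-51.2   -2.39 170.18]
```

step_arm(commands="0 0 0.8 0 0 0; 0 0 0 0 0 0")

```text
t: 15.95
eef_pos: [0.5057, -0.0817, 0.1561]
ee_rot: [3.142, 0.0, -0.288]
force: [0.1, 0.2, -0.1]
width: 0.0236
```

```bash
python3 -c "
from h import *
feel(8)"
```

```text
t 16.35 F [ 0.21  0.21 -0.41] sd [0.53 0.48 0.45] M [-0.05   0.002 -0.019] sdM [0.02  0.015 0.029] w 23.32 keeper tip mm [-51.18  -2.38 169.38]
```

step_arm(commands="0 0 0.8 0 0 0; 0 0 0 0 0 0")

```text
t: 16.6
eef_pos: [0.5057, -0.0817, 0.1553]
ee_rot: [3.142, 0.0, -0.288]
force: [-1.0, -0.1, -0.9]
width: 0.0237
```

```bash
python3 -c "
from h import *
feel(8)"
```

```text
t 17.0 F [-0.09 -0.36 -0.12] sd [0.38 0.33 0.5 ] M [-0.064  0.045 -0.012] sdM [0.034 0.024 0.021] w 23.83 keeper tip mm [-51.21  -2.38 168.55]
```

step_arm(commands="0 0 0.7 0 0 0; 0 0 0 0 0 0")

```text
t: 17.25
eef_pos: [0.5057, -0.0817, 0.1546]
ee_rot: [3.142, 0.0, -0.288]
force: [-0.6, 0.1, -0.4]
width: 0.0236
```

```bash
python3 - <<'E'
from h import *
p,s=feel(8,"scene")
cv2.imwrite("pics/sc15.png",cv2.resize(p["frame"][120:160,335:385,::-1],None,fx=12,fy=12,interpolation=2))
E
```

```text
t 17.65 F [ 0.05  0.13 -0.52] sd [0.26 0.5  0.52] M [-0.045  0.008  0.001] sdM [0.036 0.013 0.035] w 23.78 keeper tip mm [-51.2   -2.37 167.86]
```

View pics/sc15.png

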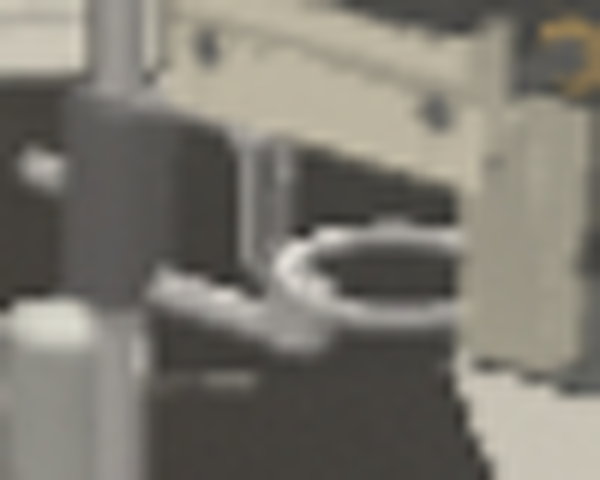

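step_arm(commands="0 0 0.7 0 0 0; 0 0 0 0 0 0")

```text
t: 17.9
eef_pos: [0.5057, -0.0817, 0.1539]
ee_rot: [3.142, 0.0, -0.288]
force: [0.3, -0.7, -0.7]
width: 0.0233
```

```bash
python3 -c "
from h import *
feel(8)"
```

```text
t 18.3 F [ 0.11  0.21 -0.51] sd [0.6  0.49 0.46] M [-0.06   0.018 -0.015] sdM [0.025 0.026 0.021] w 23.55 keeper tip mm [-51.18  -2.37 167.16]
```

step_arm(commands="0 0 0.7 0 0 0; 0 0 0 0 0 0")

```text
t: 18.55
eef_pos: [0.5057, -0.0817, 0.1532]
ee_rot: [3.142, 0.0, -0.288]
force: [0.4, 0.3, -1.0]
width: 0.0236
```

```bash
python3 -c "
from h import *
feel(8)"
```

```text
t 18.95 F [-0.34 -0.19 -0.45] sd [0.5  0.48 0.63] M [-0.06   0.009  0.006] sdM [0.018 0.015 0.033] w 23.14 keeper tip mm [-51.17  -2.37 166.48]
```

step_arm(commands="0 0 0.7 0 0 0; 0 0 0 0 0 0")

```text
t: 19.2
eef_pos: [0.5058, -0.0818, 0.1525]
ee_rot: [3.142, 0.0, -0.288]
force: [0.1, -0.4, -0.8]
width: 0.0237
```

```bash
python3 -c "
from h import *
feel(7)"
```

```text
t 19.55 F [-0.31  0.08 -0.61] sd [0.3  0.52 0.43] M [-0.057  0.016  0.02 ] sdM [0.047 0.029 0.014] w 23.27 keeper tip mm [-51.17  -2.36 165.77]
```

step_arm(commands="0 0 0.7 0 0 0; 0 0 0 0 0 0")

```text
t: 19.8
eef_pos: [0.5057, -0.0817, 0.1518]
ee_rot: [3.142, 0.0, -0.288]
force: [-0.3, 0.5, -1.4]
width: 0.0239
```

```bash
python3 - <<'E'
from h import *
p,s=feel(7,"scene")
cv2.imwrite("pics/sc16.png",cv2.resize(p["frame"][120:160,335:385,::-1],None,fx=12,fy=12,interpolation=2))
E
```

```text
t 20.15 F [ 0.08 -0.02 -0.37] sd [0.77 0.62 0.58] M [-0.062  0.026 -0.001] sdM [0.031 0.027 0.011] w 23.75 keeper tip mm [-51.17  -2.33 165.09]
```

View pics/sc16.png

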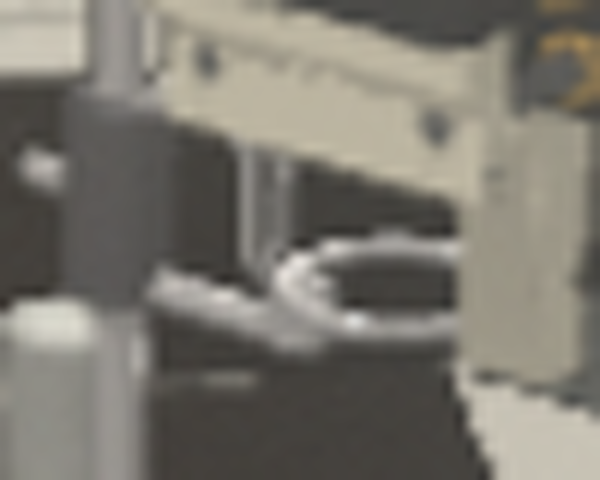

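step_arm(commands="0 0 0.7 0 0 0; 0 0 0 0 0 0")

```text
t: 20.4
eef_pos: [0.5057, -0.0818, 0.1511]
ee_rot: [3.142, 0.0, -0.288]
force: [0.6, -0.4, 0.5]
width: 0.0236
```

```bash
python3 -c "
from h import *
feel(7)"
```

```text
t 20.75 F [ 0.09  0.   -0.9 ] sd [0.67 0.53 0.44] M [-0.048  0.012  0.   ] sdM [0.04  0.031 0.027] w 23.58 keeper tip mm [-51.15  -2.35 164.38]
```

step_arm(commands="0 0 0.7 0 0 0; 0 0 0 0 0 0")

```text
t: 21.0
eef_pos: [0.5057, -0.0817, 0.1504]
ee_rot: [3.142, 0.0, -0.288]
force: [0.1, -0.1, -0.5]
width: 0.0237
```

```bash
python3 -c "
from h import *
feel(7)"
```

```text
t 21.35 F [ 0.05 -0.01 -0.42] sd [0.28 0.37 0.42] M [-0.058 -0.005  0.009] sdM [0.03  0.016 0.032] w 23.23 keeper tip mm [-51.2   -2.36 163.63]
```

step_arm(commands="0 0 0.7 0 0 0; 0 0 0 0 0 0")

```text
t: 21.6
eef_pos: [0.5059, -0.0817, 0.1498]
ee_rot: [-3.142, -0.0, -0.288]
force: [-0.4, 0.4, 0.4]
width: 0.0239
```

```bash
python3 - <<'E'
from h import *
p,s=feel(7,"side")
cv2.imwrite("pics/sd17.png",cv2.resize(p["frame"][185:235,215:275,::-1],None,fx=10,fy=10,interpolation=2))
p=grab_frame("scene")
cv2.imwrite("pics/sc17.png",cv2.resize(p["frame"][120:160,335:385,::-1],None,fx=12,fy=12,interpolation=2))
E
```

```text
t 21.95 F [-0.33  0.17  0.35] sd [0.33 0.54 0.48] M [-0.041  0.052 -0.019] sdM [0.027 0.039 0.029] w 23.51 keeper tip mm [-51.13  -2.34 163.01]
```

View pics/sd17.png

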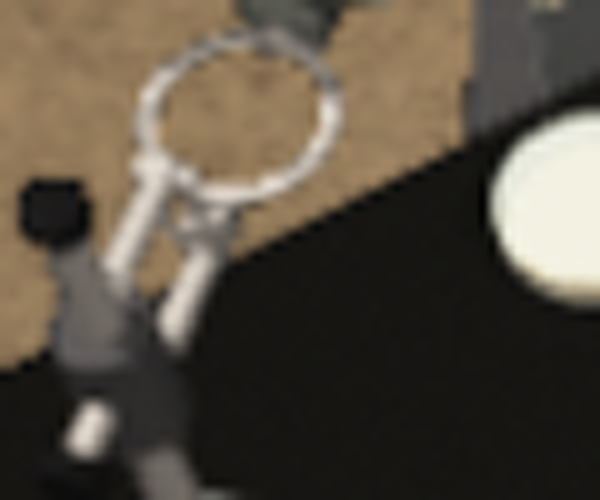

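View pics/sc17.png

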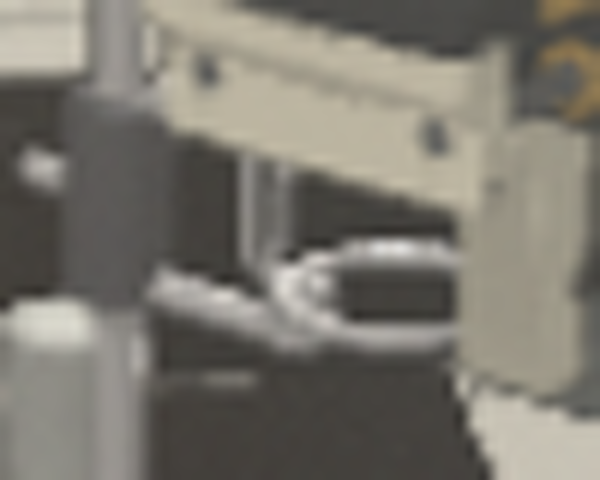

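step_arm(commands="0 0 0.3 0 0 0; 0 0 0 0 0 0")

```text
t: 22.25
eef_pos: [0.5058, -0.0817, 0.1495]
ee_rot: [-3.142, -0.0, -0.288]
force: [-1.2, -0.6, 1.9]
width: 0.0238
```

```bash
python3 -c "
from h import *
feel(10)"
```

```text
t 22.75 F [-0.53  0.5   1.23] sd [0.43 0.41 0.37] M [-0.021  0.087  0.01 ] sdM [0.022 0.023 0.03 ] w 23.24 keeper tip mm [-51.18  -2.39 162.68]
```

step_arm(commands="0 0 -0.9 0 0 0; 0 0 -0.9 0 0 0; 2 0 0 0 0 0; 2 0 0 0 0 0; 2 0 0 0 0 0; 0 0 0 0 0 0")

```text
t: 23.5
eef_pos: [0.5117, -0.0835, 0.1512]
ee_rot: [3.141, 0.0, -0.288]
force: [0.2, -0.2, -1.0]
width: 0.0238
```

```bash
python3 -c "
from h import *
feel(8)"
```

```text
t 23.9 F [ 0.13  0.04 -0.35] sd [0.43 0.22 0.31] M [-0.034  0.023  0.017] sdM [0.028 0.031 0.029] w 23.43 keeper tip mm [-45.23  -2.39 164.49]
```

step_arm(commands="1.5 0 0 0 0 0; 1.5 0 0 0 0 0; 1.5 0 0 0 0 0; 1.5 0 0 0 0 0; 0 0 0 0 0 0")

```text
t: 24.52
eef_pos: [0.5173, -0.0852, 0.1512]
ee_rot: [3.141, 0.0, -0.288]
force: [-1.7, -0.3, -0.3]
width: 0.0233
```

```bash
python3 - <<'E'
from h import *
p,s=feel(6,"scene")
cv2.imwrite("pics/sc18.png",cv2.resize(p["frame"][120:160,335:385,::-1],None,fx=12,fy=12,interpolation=2))
E
```

```text
t 24.82 F [-1.42  0.67 -0.17] sd [0.41 0.6  0.32] M [0.15  0.589 0.01 ] sdM [0.018 0.029 0.041] w 23.39 keeper tip mm [-39.27  -2.38 164.45]
```

View pics/sc18.png

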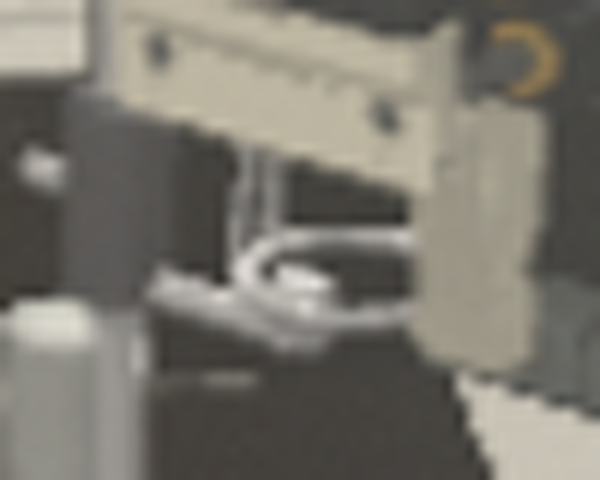

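step_arm(commands="1.5 0 0 0 0 0; 1.5 0 0 0 0 0; 1.5 0 0 0 0 0; 1.5 0 0 0 0 0; 0 0 0 0 0 0")

```text
t: 25.45
eef_pos: [0.5231, -0.0869, 0.1512]
ee_rot: [3.142, 0.0, -0.288]
force: [-2.4, 1.1, -0.2]
width: 0.0235
```

```bash
python3 -c "
from h import *
feel(5)"
```

```text
t 25.7 F [-1.87  0.45 -0.71] sd [0.25 0.46 0.29] M [0.275 0.728 0.002] sdM [0.016 0.023 0.039] w 23.72 keeper tip mm [-33.24  -2.38 164.41]
```

step_arm(commands="1.5 0 0 0 0 0; 1.5 0 0 0 0 0; 1.5 0 0 0 0 0; 0 0 0 0 0 0")

```text
t: 26.2
eef_pos: [0.5274, -0.0882, 0.1512]
ee_rot: [3.142, 0.0, -0.288]
force: [-2.2, 1.2, 0.4]
width: 0.0235
```

```bash
python3 - <<'E'
from h import *
p,s=feel(6,"scene")
cv2.imwrite("pics/sc19.png",cv2.resize(p["frame"][120:160,335:385,::-1],None,fx=12,fy=12,interpolation=2))
w=grab_frame("wrist");cv2.imwrite("pics/w19.png",cv2.resize(w["frame"][0:220,240:400,::-1],None,fx=2.7,fy=2.7,interpolation=2))
E
```

```text
t 26.5 F [-2.02  1.16 -0.46] sd [0.23 0.46 0.41] M [ 0.271  0.83  -0.012] sdM [0.037 0.017 0.031] w 23.06 keeper tip mm [-28.74  -2.39 164.43]
```

View pics/sc19.png

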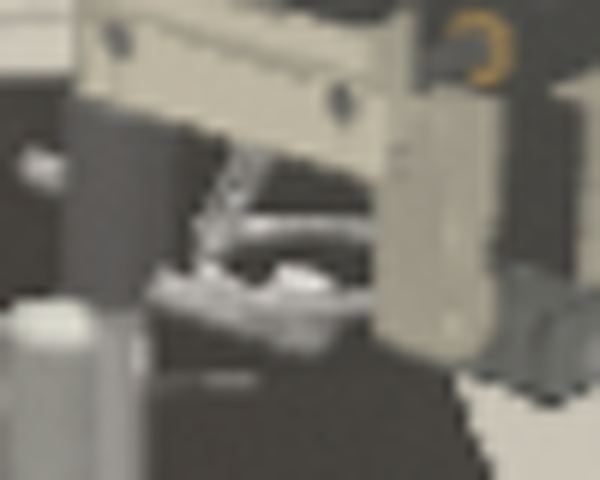

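View pics/w19.png

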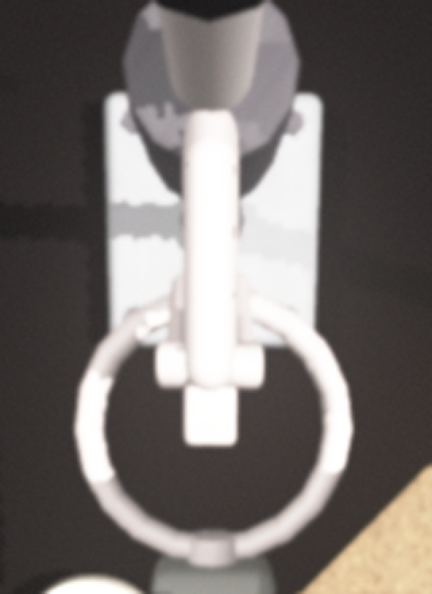

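step_arm(commands="1.5 0 0 0 0 0; 1.5 0 0 0 0 0; 1.5 0 0 0 0 0; 1 0 0 0 0 0; 0 0 0 0 0 0")

```text
t: 27.18
eef_pos: [0.5327, -0.0897, 0.1511]
ee_rot: [3.142, 0.0, -0.288]
force: [-1.2, 0.2, -1.2]
width: 0.0235
```

```bash
python3 -c "
from h import *
feel(4)"
```

```text
t 27.38 F [-1.9  -0.13 -1.69] sd [0.26 0.66 0.31] M [0.119 0.727 0.001] sdM [0.035 0.012 0.011] w 23.83 keeper tip mm [-23.19  -2.36 164.4 ]
```

step_arm(commands="1 0 0 0 0 0; 1 0 0 0 0 0; 0 0 0 0 0 0")

```text
t: 27.75
eef_pos: [0.5347, -0.0903, 0.1513]
ee_rot: [-3.142, -0.0, -0.288]
force: [-1.2, 1.3, -2.4]
width: 0.0232
```

```bash
python3 - <<'E'
from h import *
p,s=feel(5,"scene")
cv2.imwrite("pics/sc20.png",cv2.resize(p["frame"][120:160,335:385,::-1],None,fx=12,fy=12,interpolation=2))
E
```

```text
t 28.0 F [-1.44  0.61 -2.08] sd [0.5 0.4 0.3] M [ 0.13   0.635 -0.002] sdM [0.005 0.028 0.025] w 23.59 keeper tip mm [-21.16  -2.37 164.44]
```

View pics/sc20.png

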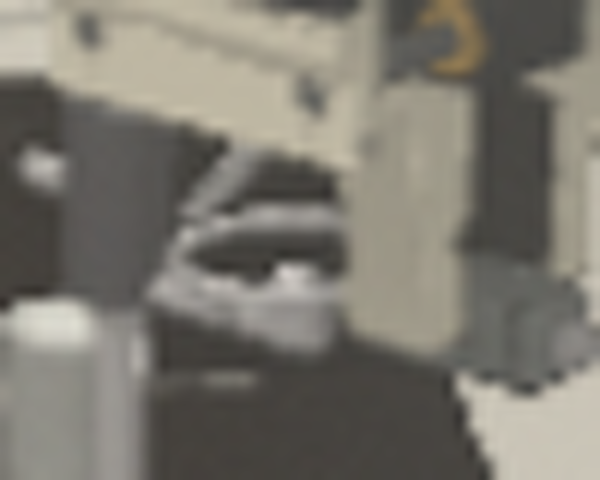

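step_arm(commands="0.7 0 0 0 0 0; 0.7 0 0 0 0 0; 0 0 0 0 0 0")

```text
t: 28.38
eef_pos: [0.536, -0.0907, 0.1512]
ee_rot: [3.142, -0.0, -0.288]
force: [-0.8, 0.2, -2.9]
width: 0.0237
```

```bash
python3 -c "
from h import *
feel(4)"
```

```text
t 28.57 F [-0.92  0.16 -2.71] sd [0.69 0.51 0.36] M [ 0.08   0.488 -0.011] sdM [0.027 0.016 0.027] w 23.83 keeper tip mm [-19.74  -2.37 164.46]
```

step_arm(commands="0.7 0 0 0 0 0; 0.5 0 0 0 0 0; 0 0 0 0 0 0")

```text
t: 28.95
eef_pos: [0.5372, -0.091, 0.1513]
ee_rot: [-3.142, -0.0, -0.288]
force: [-0.3, -0.0, -2.6]
width: 0.0232
```

```bash
python3 - <<'E'
from h import *
p,s=feel(5,"scene")
cv2.imwrite("pics/sc21.png",cv2.resize(p["frame"][120:160,335:385,::-1],None,fx=12,fy=12,interpolation=2))
E
```

```text
t 29.2 F [ 0.06  0.11 -3.54] sd [0.38 0.55 0.48] M [ 0.043  0.326 -0.026] sdM [0.026 0.036 0.049] w 23.19 keeper tip mm [-18.55  -2.34 164.42]
```

View pics/sc21.png

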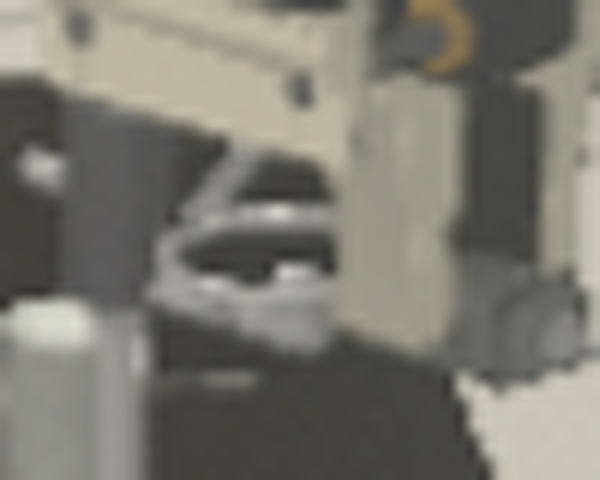

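step_arm(commands="0.4 0 0 0 0 0; 0 0 0.5 0 0 0; 0 0 0.5 0 0 0; 0 0 0 0 0 0")

```text
t: 29.7
eef_pos: [0.5379, -0.0911, 0.1506]
ee_rot: [-3.141, -0.001, -0.288]
force: [0.6, 0.2, -1.4]
width: 0.0234
```

```bash
python3 - <<'E'
from h import *
p,s=feel(5,"scene")
cv2.imwrite("pics/sc22.png",cv2.resize(p["frame"][120:160,335:385,::-1],None,fx=12,fy=12,interpolation=2))
p=grab_frame("side")
cv2.imwrite("pics/sd22.png",cv2.resize(p["frame"][185:235,215:275,::-1],None,fx=10,fy=10,interpolation=2))
E
```

```text
t 29.95 F [ 0.12 -0.22  0.02] sd [0.4  0.24 0.71] M [-0.057  0.021  0.011] sdM [0.015 0.015 0.028] w 23.48 keeper tip mm [-18.11  -2.32 163.57]
```

View pics/sc22.png

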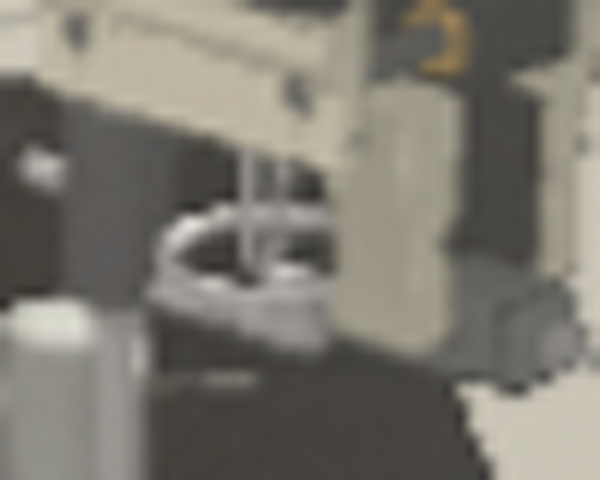

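View pics/sd22.png

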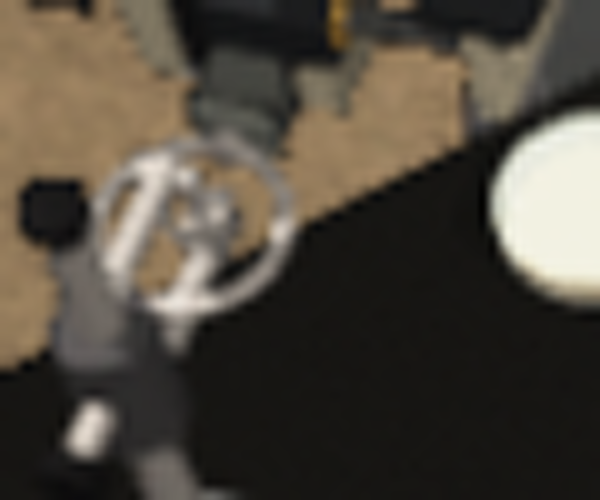

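step_arm(commands="-1 0 1 0 0 0; -1 0 1.5 0 0 0; 0 0 1.5 0 0 0; 0 0 1.5 0 0 0; 0 0 1 0 0 0; 0 0 0 0 0 0")

```text
t: 30.75
eef_pos: [0.5355, -0.0905, 0.1436]
ee_rot: [3.141, 0.0, -0.288]
force: [-0.9, 0.5, -0.8]
width: 0.0239
```

```bash
python3 - <<'E'
from h import *
p,s=feel(6,"scene")
cv2.imwrite("pics/sc23.png",cv2.resize(p["frame"][120:160,335:385,::-1],None,fx=12,fy=12,interpolation=2))
E
```

```text
t 31.05 F [-0.14  0.11 -0.31] sd [0.6  0.58 0.43] M [-0.019  0.02  -0.004] sdM [0.034 0.021 0.023] w 23.45 keeper tip mm [-20.14  -2.35 157.03]
```

View pics/sc23.png

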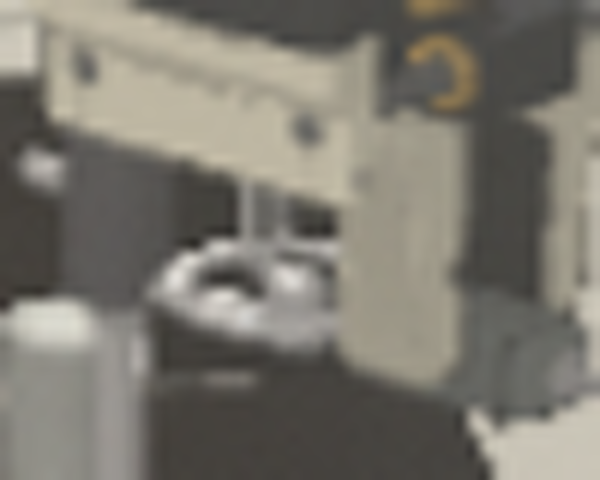

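step_arm(commands="0 0 0 0 0 0; 0 0 0 0 0 0; 0 0 0 0 0 0; 0 0 0 0 0 0; 0 0 0 0 0 0; 0 0 0 0 0 0; 0 0 0 0 0 0; 0 0 0 0 0 0", jaw=60)

```text
t: 32.05
eef_pos: [0.5355, -0.0905, 0.1438]
ee_rot: [-3.142, -0.0, -0.288]
force: [-0.4, 0.5, -0.6]
width: 0.0603
```

```bash
python3 - <<'E'
from h import *
p,s=feel(1,"scene")
cv2.imwrite("pics/sc24.png",cv2.resize(p["frame"][80:220,300:440,::-1],None,fx=4,fy=4,interpolation=2))
E
```

```text
t 32.1 F [ 0.97  0.27 -0.1 ] sd [0. 0. 0.] M [-0.021  0.023 -0.015] sdM [0. 0. 0.] w 60.36 keeper tip mm [-20.2   -2.4  156.97]
```

View pics/sc24.png

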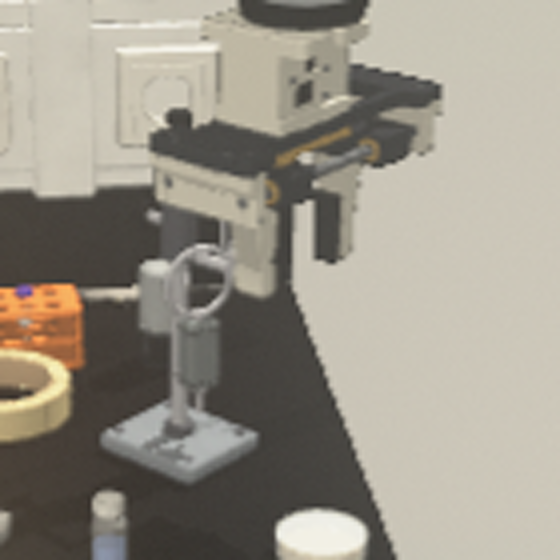

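step_arm(commands="-5 0 0 0 0 0; -15 0 0 0 0 0; -25 0 0 0 0 0; -25 0 -5 0 0 0; -20 0 -15 0 0 0; -10 0 -10 0 0 0; 0 0 0 0 0 0; 0 0 0 0 0 0")

```text
t: 33.1
eef_pos: [0.4399, -0.0621, 0.1735]
ee_rot: [-3.141, -0.0, -0.288]
force: [1.0, -0.5, 0.2]
width: 0.0601
```

step_arm(commands="0 0 0 0 0 0; 0 0 0 0 0 0; 0 0 0 0 0 0; 0 0 0 0 0 0; 0 0 0 0 0 0; 0 0 0 0 0 0; 0 0 0 0 0 0; 0 0 0 0 0 0")

```text
t: 34.1
eef_pos: [0.4396, -0.0621, 0.1738]
ee_rot: [-3.142, -0.0, -0.288]
force: [-0.3, 0.0, 0.2]
width: 0.0603
```

```bash
python3 - <<'E'
from h import *
p,s=feel(1,"scene")
a=cv2.resize(p["frame"][90:220,310:410,::-1],None,fx=4,fy=4,interpolation=2)
p=grab_frame("side");b=cv2.resize(p["frame"][180:280,200:300,::-1],None,fx=4,fy=5.2,interpolation=2)
cv2.imwrite("pics/c25.png",np.hstack([a,b]));save(p,"sd25.png")
E
```

```text
t 34.15 F [-0.    0.62  0.41] sd [0. 0. 0.] M [-0.02  -0.003 -0.041] sdM [0. 0. 0.] w 59.84 keeper tip mm [-120.18   -2.35  186.98]
```

View pics/c25.png

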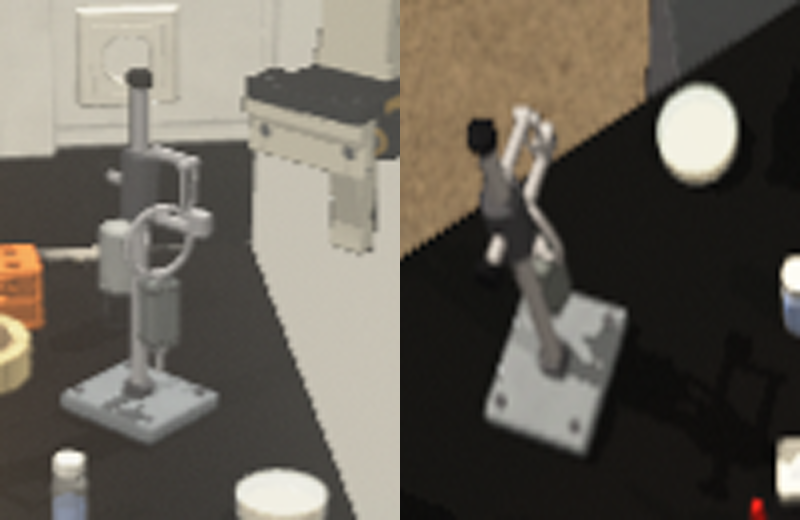

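View pics/sd25.png

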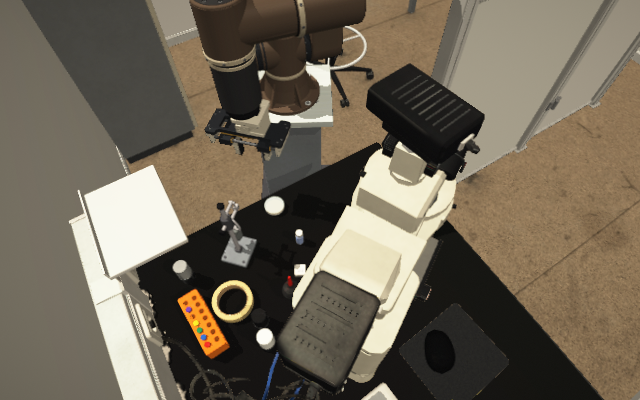

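The driver hangs from the closed hook with its gate vertical, at about (350,150) in the scene picture. The bystanders are where they were, and the robot is clear.

```bash
python3 -c "
from station import *
print(job_done())"
```

```text
the job is handed in; nothing more can be done
None
```

The driver is put away: it hangs by its ring from the snap hook with the gate shut, and the robot was clear of it when I handed the job in at about 34 s.

- **Pick-up:** The first grasp closed on nothing. The pictures put the fingertips about 11 mm behind the TCP, not 25 mm ahead of it as stated. I reopened the jaws, went lower while watching the force, and gripped the handle at a jaw opening of about 23.5 mm.
- **Finding the nose:** I felt for it in steps of 0.8 mm or less after a faster approach. Contact pressed with under 2 N and put the nose top about 161 mm above the desk.
- **Pushing through the gate:** With the ring level and about 1.2 mm over the nose, opening the gate took about 2 N along the push. Near the end the gate's lower end rode on top of the wire and pressed it down with about 3 N. A final 0.4 mm in and 1 mm down let it slip past and snap shut, and the forces then fell to about zero.
- **Release:** Only after the snap did I lower the ring about 6.5 mm, open the jaws and back away.
- **Last checks:** Scene and side pictures, taken about 2 s after release, show the gate upright, the ring on the hook and the driver hanging. The bystanders in view had not visibly moved. I judged them by eye, and did not check the pink vial or the tally counter again at the end.

The force readings were noisy (about 0.5 N), so I averaged 4 to 10 of them for most contact decisions.

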